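# Clamp the hook rail and hang up the clean instruments

## Robot

A 6-joint arm with a two-finger parallel gripper is mounted at the origin on the work surface. World frame = base frame: x ahead of the robot, y to its left, z up, the work surface at z = 0. Lengths are in m, angles in rad, forces in N, time in s.
With the tool pointing down it reaches from about 0.4 to 0.825 m from the base axis. Payload 7 kg.
Tool frame: the origin (TCP) lies on the centre line of the jaws, within the pads' length; the fingertips stand 22 mm ahead of it and the grasp point (between the pads) lies 3 mm ahead of it; z points along the fingers, y is the line along which they close (so a half turn about z gives the same grasp; the last joint's range is limited). The gripper opens to 88 mm and grips with 3 to 60 N. Pads are 19 mm wide; open, the fingers measure 130 mm over their backs; the gripper's body (78 mm by 193 mm) begins 47 mm behind the grasp point.
Start: joints at [-0.985, 0.359, 0.012, 0, -1.224, -0.288], TCP at [0.198, -0.645, 0.249] pointing down, gripper open.
Joint ranges: [-3.07, 3.07], [-1.43, 2.12], [-1.02, 1.25], [-3.03, 1.67], [-3.05, -0], [-3.03, 3.03]. Speed limits (rad/s): [2.39, 2.39, 3.01, 3.14, 3.14, 3.14].

## Interface

Orientations are given as [roll, pitch, yaw] about the fixed x, y, z axes, in that order (R = Rz(yaw) Ry(pitch) Rx(roll)).
In Python, from station import arm gives the robot as it stands.
- The arm moves only by the tool arm_command, never from a script. Its argument "series" is one flat list of numbers, 7 for each row, row after row: the turn, a rotation vector about the tool's x, y, z each as a share of 90 degrees, from -1 to 1, then the shift along the tool's x, y, z each as a share of 0.1 m, from -1 to 1, then the opening, from 0 (shut) to 1 (fully open). A call has 1 to 8 rows; each row is the pose to reach, as a shift and turn from the pose commanded when the call began, along the tool's axes at that moment; what a row does not reach only later rows make up. A row lasts 1/8 s, in which the tool goes at most 62.5 mm and 10.7 degrees, less where a joint would pass 70% of its speed; a pose out of reach is approached as far as the arm can. A call with a number of a shift or a turn outside -1 to 1 is refused whole. A call with a gripper value outside its range is refused whole. The fingers move at their own pace and stop on an object; "force" is the grip in N (left out, the last holds). Time passes only in rows, so rows that repeat a pose let the fingers close. It gives the time, the measured TCP pose, the force, the opening and the grip force at its end, in the units of the state.
- arm.get_state(): the state, without advancing time (a new reading comes with each control period).
- arm.grab_frame(name): name is "scene" or "top"; returns the picture (400x640x3 uint8, blue, green, red); there is no depth.
- arm.camera_model(name): a dict with "fovy" (degrees; the focal length in pixels is half the picture's height over the tangent of half this angle, whatever the lens; pixels are square), "cx", "cy" (the principal point, pixels), "D" ([k1, k2, p1, p2, k3] as OpenCV has them; the pictures are not rectified), "pose" (4x4, takes a point from camera to world coordinates). Camera axes: x right, y down, z forward; pixel columns grow to the right and rows downward; lengths in m; the calibration is good to about 2 mm. A picture is of the moment at which its call begins. camera_model takes no time and is no camera call.
- arm.job_done(): hands the job in; it is judged then, once.
The state is a dict: "t": time; "q": joint angles; "qd": joint speeds; "joint_efforts": joint torques, N m; "eef_pos": TCP position; "ee_rot": TCP orientation; "force": force on the tool from outside, world axes, zero at the start; "moment": the same for the moment, N m; "width": finger opening in m; "gripper_force": force on a finger pad.
Only numpy, scipy, OpenCV 4.12 (cv2) and the standard library are available. Lean on these libraries where they do the work, as an engineer would, in place of code of your own. Each camera call takes 0.05 s, during which the arm holds its last target. There are 200 camera calls.

## Task

Secure the hook rail by turning its three captive knobs clockwise fully to their end stops, the middle (red) one before the two outer ones. Only then hang every instrument lying on the blue mat by its eye on a hook, one to a hook, so that each hangs straight down and still. Leave the medicine cup and the ointment tin where they are.

Things in the scene. Friction and masses are not known exactly. Their poses are not given: they have to be found in the camera images.
- stand: fixed hook rail on three uprights: aluminium rail 20 deep (x), 400 long (y), top 220 above the ledge, over a foot plate 100 x 420. Origin on the ledge under the rail; x points away from the robot, y to its left along the rail. Five steel hooks, 8 diameter, 58 apart, stand out to -x: a level arm at height 197 from the rail face (x=-10) to x=-60, then an upturned tip to 224, red-banded
- hook0 (a point): hook 0 (0 at the stand's +y end, 4 at its -y end): top of its upturned tip, 224 above the ledge, 27 above the axis of the level arm, 50 in front of the rail face
- hook1 (a point): hook 1 (0 at the stand's +y end, 4 at its -y end): top of its upturned tip, 224 above the ledge, 27 above the axis of the level arm, 50 in front of the rail face
- hook2 (a point): hook 2 (0 at the stand's +y end, 4 at its -y end): top of its upturned tip, 224 above the ledge, 27 above the axis of the level arm, 50 in front of the rail face
- hook3 (a point): hook 3 (0 at the stand's +y end, 4 at its -y end): top of its upturned tip, 224 above the ledge, 27 above the axis of the level arm, 50 in front of the rail face
- hook4 (a point): hook 4 (0 at the stand's +y end, 4 at its -y end): top of its upturned tip, 224 above the ledge, 27 above the axis of the level arm, 50 in front of the rail face
- knob_left (a joint): captive clamp knob on top of the rail at its +y (robot's left) end: turn about the vertical axis in rad, growing clockwise seen from above; loose at 0, end stop (tight) at 2.4. At 0 its grip bar lies along the stand's x axis. Black
- knob_left_grip (a point): on that knob's axis at the height to grip (257 above the ledge): on an upright bar 34 long, 14 thick, its top 7 above this point and a disc of 18 radius 23 below; the point turns with the knob, x along the bar
- knob_middle (a joint): captive clamp knob on top of the rail at its middle: turn about the vertical axis in rad, growing clockwise seen from above; loose at 0, end stop (tight) at 2.4. At 0 its grip bar lies along the stand's x axis. Red
- knob_middle_grip (a point): on that knob's axis at the height to grip (257 above the ledge): on an upright bar 34 long, 14 thick, its top 7 above this point and a disc of 18 radius 23 below; the point turns with the knob, x along the bar
- knob_right (a joint): captive clamp knob on top of the rail at its -y (robot's right) end: turn about the vertical axis in rad, growing clockwise seen from above; loose at 0, end stop (tight) at 2.4. At 0 its grip bar lies along the stand's x axis. Black
- knob_right_grip (a point): on that knob's axis at the height to grip (257 above the ledge): on an upright bar 34 long, 14 thick, its top 7 above this point and a disc of 18 radius 23 below; the point turns with the knob, x along the bar
- depressor: stainless steel tongue depressor: steel handle and a straight steel blade 18 wide with a round end. Flat all over, 6 thick, about 180 long. Origin on the underside in the middle of the handle (handle 12 wide, from x=-50 to x=30); x points from the eye to the working end (x=100 at most), z is the thickness. Lies on the 4 thick blue mat at the start. May be absent
- depressor_eye (a point): centre of the depressor's hanging eye: a steel ring of 38 outer, 28 inner diameter, 6 thick, at x=-65 from the body's origin, mid thickness
- hammer: reflex hammer: black handle, thin steel neck, flat orange cross-head 36 wide. Flat all over, 6 thick, about 180 long. Origin on the underside in the middle of the handle (handle 12 wide, from x=-50 to x=30); x points from the eye to the working end (x=100 at most), z is the thickness. Lies on the 4 thick blue mat at the start. May be absent
- hammer_eye (a point): centre of the hammer's hanging eye: a steel ring of 38 outer, 28 inner diameter, 6 thick, at x=-65 from the body's origin, mid thickness
- spatula: ointment spatula: green handle, steel blade 26 wide. Flat all over, 6 thick, about 180 long. Origin on the underside in the middle of the handle (handle 12 wide, from x=-50 to x=30); x points from the eye to the working end (x=100 at most), z is the thickness. Lies on the 4 thick blue mat at the start. May be absent
- spatula_eye (a point): centre of the spatula's hanging eye: a steel ring of 38 outer, 28 inner diameter, 6 thick, at x=-65 from the body's origin, mid thickness
- spoon: medicine spoon: white handle, flat round steel bowl of 32 diameter. Flat all over, 6 thick, about 180 long. Origin on the underside in the middle of the handle (handle 12 wide, from x=-50 to x=30); x points from the eye to the working end (x=100 at most), z is the thickness. Lies on the 4 thick blue mat at the start. May be absent
- spoon_eye (a point): centre of the spoon's hanging eye: a steel ring of 38 outer, 28 inner diameter, 6 thick, at x=-65 from the body's origin, mid thickness
- gauge: wound gauge: yellow handle, yellow plate 24 wide. Flat all over, 6 thick, about 180 long. Origin on the underside in the middle of the handle (handle 12 wide, from x=-50 to x=30); x points from the eye to the working end (x=100 at most), z is the thickness. Lies on the 4 thick blue mat at the start. May be absent
- gauge_eye (a point): centre of the gauge's hanging eye: a steel ring of 38 outer, 28 inner diameter, 6 thick, at x=-65 from the body's origin, mid thickness
- cup: pink plastic medicine cup, 38 diameter, 36 high, upright, origin centre of its underside; bystander
- tin: round aluminium ointment tin, 54 diameter, 22 high, origin centre of its underside; bystander

How it is judged:
By the outcome, as a careful person would: the job done as asked, in the order asked, and still so for the second after the job is handed in, with the robot touching nothing.
Of depressor, hammer, spatula, spoon, gauge only 3 to 5 are there at a start; the rules pass over those that are not, and their reading is None.
At some moment in a run one of depressor, hammer, spatula, spoon, gauge may be knocked a few centimetres aside while the robot is not near it.
It also fails if it takes over 210 s, if anything falls off the work surface, if the arm or the gripper's body presses on something with over 40 N, if the wrist force passes 120 N, or if a joint passes its speed limit or range.

## Working session

There is one attempt and no reset: what is moved stays moved. The work goes in short steps, Python scripts to look and compute and a tool call to move; the robot and the scene stay as the last step left them, time stands still between calls to the robot, and variables do not carry over. Pictures are saved under pics/ and viewed, at most 14 in all, crops included, and the job is handed in when it is done.

Besides the shell and the picture viewer there is one more tool, called after "Call:" as name(argument=value, ...) on one line, values as JSON. arm_command: Moves the arm, as the interface text tells. Its arguments: {"type":"object","properties":{"series":{"type":"array"},"force":{"type":"number"}},"required":["series"]}

```bash
ls; mkdir -p pics
python3 - <<'E'
from station import arm
import cv2, numpy as np
print(arm.get_state())
for n in("scene","top"):
    cv2.imwrite(f"pics/{n}0.png",arm.grab_frame(n)); m=arm.camera_model(n); print(n,m)
E
```

```text
pics
{'t': 0.0, 'q': array([-9.84904039e-01,  3.59368393e-01,  1.10824797e-02, -3.50616260e-04,
       -1.22408783e+00, -2.88103051e-01]), 'qd': array([-0.00033215, -0.00065274, -0.00075877, -0.00076374,  0.00078399,
        0.00033913]), 'joint_efforts': array([ 2.99754516e-03, -5.82716417e+01,  2.93052417e+01,  6.99702457e+00,
        6.89351640e-03, -1.69596965e-04]), 'eef_pos': array([ 0.19790401, -0.64487645,  0.24764481]), 'ee_rot': array([ 3.13998660e+00, -1.32220061e-04, -2.84392271e+00]), 'force': array([ 0.89938566, -1.03967134,  0.75981025]), 'moment': array([0.02181621, 0.03433678, 0.02487789]), 'gripper_force': 0.0, 'width': 0.08777167017509029}
scene {'fovy': 52.0850191549588, 'cx': 323.027357678724, 'cy': 209.9427294110736, 'D': array([-0.08447986,  0.        ,  0.        ,  0.        ,  0.        ]), 'pose': array([[-0.82467629,  0.31978727, -0.46652451,  1.00181575],
       [ 0.56509609,  0.50082579, -0.65562179,  0.65893329],
       [ 0.023988  , -0.80430693, -0.59372969,  0.754398  ],
       [ 0.        ,  0.        ,  0.        ,  1.        ]])}
top {'fovy': 57.38325046321334, 'cx': 320.30993009263034, 'cy': 199.0513863918352, 'D': array([-0.01765882,  0.        ,  0.        ,  0.        ,  0.        ]), 'pose': array([[-0.01368437, -0.97788341,  0.20870258,  0.33146926],
       [-0.99988971,  0.0145875 ,  0.00278874, -0.00843046],
       [-0.00577151, -0.2086414 , -0.97797518,  1.13682169],
       [ 0.        ,  0.        ,  0.        ,  1.        ]])}
```

View pics/scene0.png

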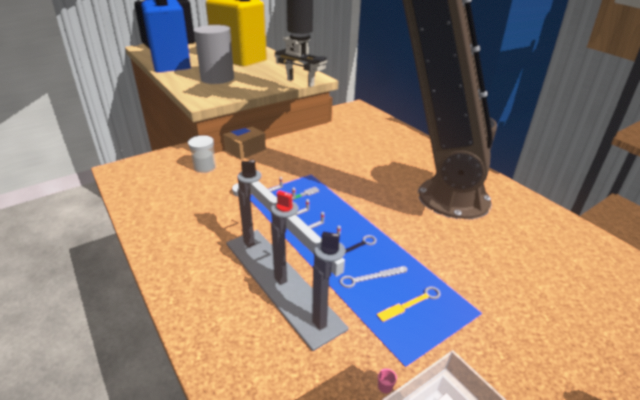

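View pics/top0.png

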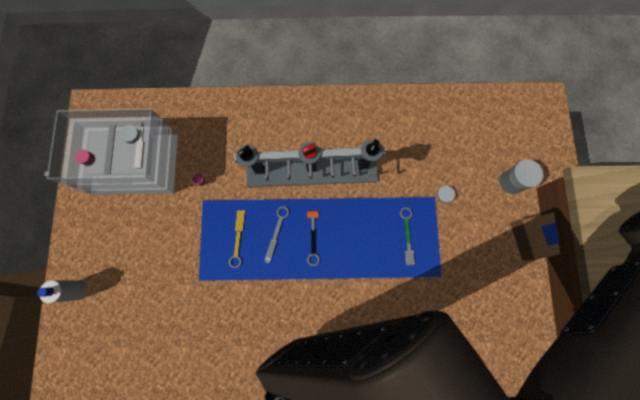

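Top view: rail from about (235,155) to (385,150), with tools on the mat: gauge (238,238), spoon/depressor (276,235), hammer (313,238) and spatula (408,238). I'll enlarge it.

```bash
cat > h.py <<'E'
import cv2, numpy as np
from station import arm
def KD(n):
    m=arm.camera_model(n); f=200/np.tan(np.radians(m["fovy"]/2))
    return np.array([[f,0,m["cx"]],[0,f,m["cy"]],[0,0,1.]]),np.array(m["D"]),np.array(m["pose"])
def ray(n,p):
    K,D,T=KD(n); u=cv2.undistortPoints(np.array([[p]],float),K,D)[0,0]
    return T[:3,3],T[:3,:3]@np.array([u[0],u[1],1])
def atz(n,p,z):
    o,d=ray(n,p); return o+d*(z-o[2])/d[2]
def tri(a,b):  # a=top px, b=scene px
    o1,d1=ray("top",a);o2,d2=ray("scene",b)
    s,*_=np.linalg.lstsq(np.c_[d1,-d2],o2-o1,rcond=None)
    p,q=o1+d1*s[0],o2+d2*s[1]; return (p+q)/2,np.linalg.norm(p-q)
def proj(n,P):
    K,D,T=KD(n); Ti=np.linalg.inv(T)
    return cv2.projectPoints(np.atleast_2d(np.array(P,float)),cv2.Rodrigues(Ti[:3,:3])[0],Ti[:3,3],K,D)[0][:,0]
def crop(img,x0,y0,x1,y1,s,name):
    c=cv2.resize(img[y0:y1,x0:x1],None,fx=s,fy=s,interpolation=cv2.INTER_CUBIC)
    for x in range(-(-x0//20)*20,x1,20):
        cv2.line(c,((x-x0)*s,0),((x-x0)*s,6),(255,255,255),1);cv2.putText(c,str(x),((x-x0)*s,16),0,.35,(255,255,255),1)
    for y in range(-(-y0//20)*20,y1,20):
        cv2.line(c,(0,(y-y0)*s),(6,(y-y0)*s),(255,255,255),1);cv2.putText(c,str(y),(8,(y-y0)*s+4),0,.35,(255,255,255),1)
    cv2.imwrite(name,c)
E
python3 - <<'E'
from h import *
t=cv2.imread("pics/top0.png");s=cv2.imread("pics/scene0.png")
crop(t,225,130,385,250,5,"pics/tc.png"); crop(s,220,150,380,270,5,"pics/sc.png")
crop(t,190,190,450,280,3,"pics/tm.png")
E
```

```text
(no output)
```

View pics/tc.png

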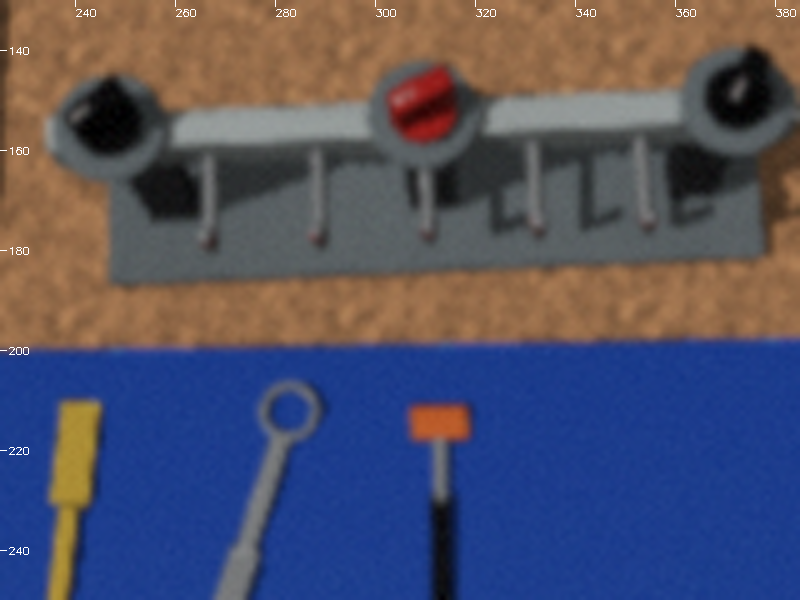

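View pics/sc.png

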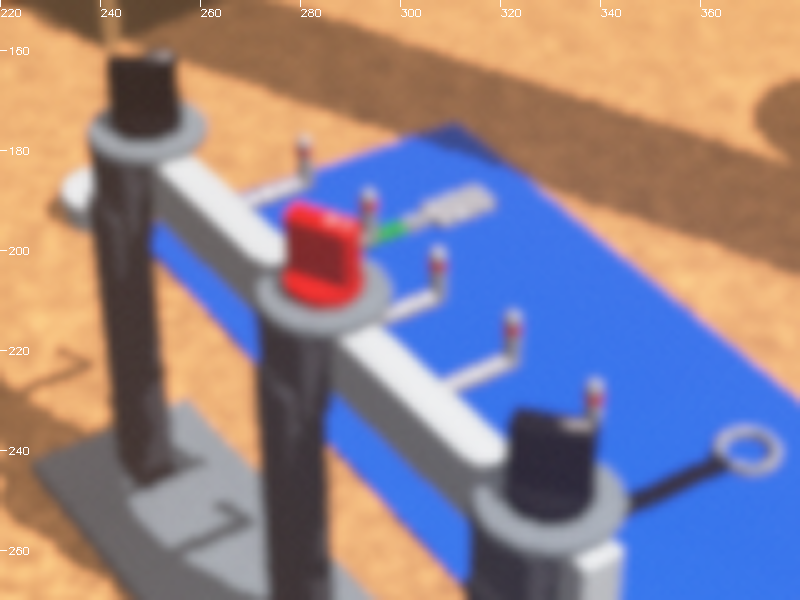

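Run:
```python
from h import *
from scipy.optimize import least_squares
T=[(264.5,177.7),(286.5,177.3),(308.5,176.5),(330.7,175.5),(353,174.3)]
S=[(338,226.5),(321.7,213),(306.5,200),(292.5,188.5),(279.2,178)]
P=[]
for a,b in zip(T,S):
    p,e=tri(a,b);P.append(p);print(p.round(4),round(e,4))
P=np.array(P);print(np.linalg.norm(np.diff(P,axis=0),axis=1))
# fit stand pose: tips at (-.06, 116-58i mm, h)
L=np.array([[-.06,.116-.058*i,.0] for i in range(5)])
def W(v,L):
    c,s=np.cos(v[2]),np.sin(v[2]); return np.c_[v[0]+c*L[:,0]-s*L[:,1],v[1]+s*L[:,0]+c*L[:,1],v[3]+L[:,2]]
r=least_squares(lambda v:np.r_[(proj("top",W(v,L))-T).ravel(),(proj("scene",W(v,L))-S).ravel()],[.6,0,0,.22])
print(r.x,r.cost,r.fun.round(1)); np.save("stand.npy",r.x)
z0=r.x[3]-.224
print("ledge",z0)
for n in("top","scene"):
    F=W(r.x,np.array([[0,.19,.264-.224],[0,0,.04],[0,-.19,.04]]));print(n,proj(n,F).round(1))
    print(proj(n,W(r.x,np.array([[-.05,.21,-.224+.008],[-.05,-.21,-.216]]))).round(1))
```

```text
[0.5877 0.1367 0.2211] 0.005
[0.5887 0.0792 0.2201] 0.0064
[0.5904 0.0216 0.2209] 0.0077
[ 0.5925 -0.0362  0.2204] 0.008
[ 0.5953 -0.0944  0.2195] 0.0084
[0.05752139 0.05765166 0.05781546 0.05831708]
[0.65122051 0.02293345 0.03115579 0.22044761] 11.219420899967014 [ 0.6 -0.6  0.9 -1.2  1.1 -1.4  1.2 -1.4  1.2 -1.2  1.3  0.5  1.1  0.2
  1.2  0.5  1.3  0.3  1.7  0. ]
ledge -0.0035523938252255416
top [[233.1 151.3]
 [308.2 147.9]
 [383.1 144.6]]
[[246.  193.5]
 [377.7 187.6]]
scene [[339.4 242.5]
 [284.6 194.3]
 [243.5 158.1]]
[[356.8 324.8]
 [263.7 228.1]]
```

View pics/tm.png

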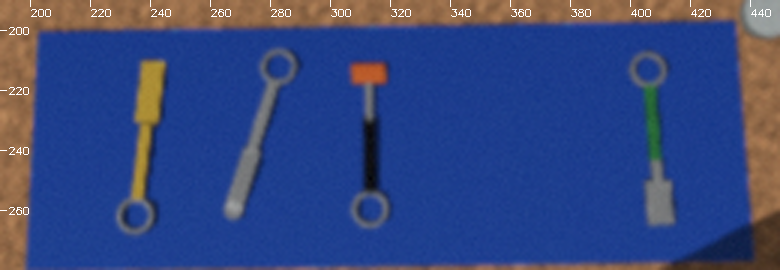

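```bash
cat > fit.py <<'E'
from h import *
from scipy.optimize import least_squares
T=[(266.4,177),(288.2,176.8),(310.4,175.8),(332.4,175),(354.6,174)]
S=[(339,226.2),(322.6,212.4),(307.6,199.6),(293.8,187.6),(280.8,177)]
L=np.array([[-.06,.116-.058*i,.224] for i in range(5)])
def W(v,L):
    L=np.atleast_2d(L);c,s=np.cos(v[2]),np.sin(v[2]); return np.c_[v[0]+c*L[:,0]-s*L[:,1],v[1]+s*L[:,0]+c*L[:,1],v[3]+L[:,2]]
E
python3 - <<'E'
from fit import *
for a,b in zip(T,S):
    p,e=tri(a,b);print(p.round(4),round(e,4))
r=least_squares(lambda v:np.r_[(proj("top",W(v,L))-T).ravel(),(proj("scene",W(v,L))-S).ravel()],[.6,0,0,0])
print(r.x,r.cost,r.fun.round(1)); np.save("stand.npy",r.x)
# foot plate corners as check
print(proj("top",W(r.x,[[-.05,.21,.01],[-.05,-.21,.01]])).round(1), proj("top",W(r.x,[[0,.16,.264],[0,0,.264],[0,-.16,.264]])).round(1))
print(proj("scene",W(r.x,[[0,.16,.264],[0,0,.264],[0,-.16,.264]])).round(1))
t=cv2.imread("pics/top0.png");s=cv2.imread("pics/scene0.png")
def tile(im,c,h=12,k=16): 
    x,y=c; return cv2.resize(im[y-h:y+h,x-h:x+h],(264,264),interpolation=cv2.INTER_CUBIC)
a=np.hstack([tile(t,c) for c in((246,152),(309,150),(373,146))]); b=np.hstack([tile(s,c) for c in((330,242),(285,201),(248,170))])
cv2.imwrite("pics/kn.png",np.vstack([a,b]))
E
```

```text
[0.5871 0.1341 0.2207] 0.0015
[0.5878 0.0766 0.2204] 0.0009
[0.5895 0.0188 0.2209] 0.001
[ 0.5909 -0.0387  0.2219] 0.0019
[ 0.5929 -0.0965  0.2215] 0.0022
[ 0.64965737  0.02024438  0.02468647 -0.00299595] 0.734151987912534 [-0.5  0.3  0.  -0.4  0.1 -0.2  0.4 -0.3  0.5 -0.1 -0.1 -0.1  0.1 -0.1
  0.1  0.   0.2  0.3  0.5  0.1]
[[246.5 193.4]
 [378.6 188.3]] [[246.  150.9]
 [309.2 148.4]
 [372.5 146. ]]
[[329.  232.8]
 [284.6 193.3]
 [249.7 162.3]]
```

View pics/kn.png

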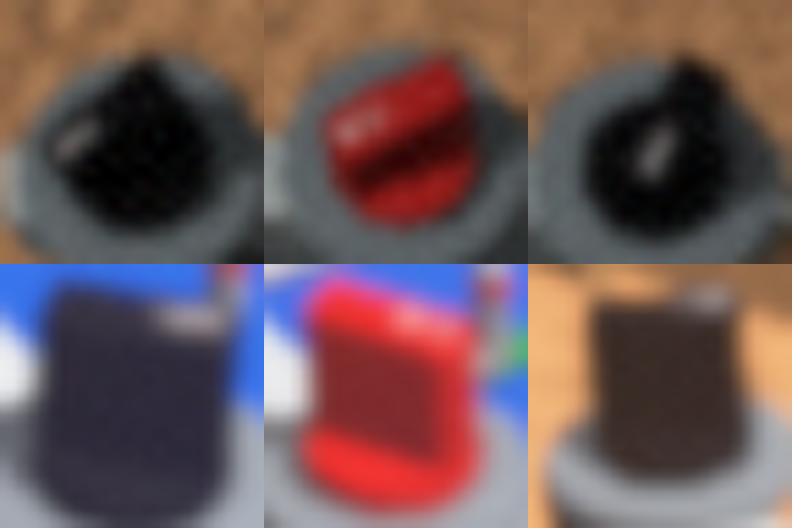

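Run:
```python
from fit import *
v=np.load("stand.npy")
t=cv2.imread("pics/top0.png");s=cv2.imread("pics/scene0.png")
ct=[(246,152),(309,150),(373,146)];cs=[(330,242),(285,201),(248,170)]
mt=[(78,140),(362-264,128),(657-528,155)];ms=[(195,56),(430-264,60),(708-528,38)]
for i in range(3):
    a=np.array(ct[i])-12+np.array(mt[i])/11; b=np.array(cs[i])-12+np.array(ms[i])/11
    p,e=tri(a,b); k=W(v,[[0,.16-.16*i,.264]])[0]
    d=p-k; print(p.round(4),round(e,4),"axis",k.round(4),"d mm",(d*1000).round(1),"cw deg",np.degrees(v[2]-np.arctan2(d[1],d[0]))%180)
# model overlay with guessed angles
G=[np.radians(x) for x in (50,62,25)]
out=[]
for n,im,C in(("top",t,ct),("scene",s,cs)):
    row=[]
    for i in range(3):
        x,y=C[i]; tl=cv2.resize(im[y-12:y+12,x-12:x+12],(264,264),interpolation=cv2.INTER_CUBIC)
        g=-G[i]
        Q=[[X*np.cos(g)-Y*np.sin(g),.16-.16*i+X*np.sin(g)+Y*np.cos(g),.264] for X,Y in((-.017,-.007),(.017,-.007),(.017,.007),(-.017,.007))]
        q=(proj(n,W(v,Q))-[x-12,y-12]+.5)*11
        cv2.polylines(tl,[q.astype(int)],True,(0,255,255),1);row.append(tl)
    out.append(np.hstack(row))
cv2.imwrite("pics/kn2.png",np.vstack(out))
```

```text
[0.6401 0.1927 0.2618] 0.0015 axis [0.6457 0.1802 0.261 ] d mm [-5.6 12.5  0.8] cw deg 67.18987633105708
[0.6461 0.0287 0.2617] 0.0003 axis [0.6497 0.0202 0.261 ] d mm [-3.5  8.5  0.7] cw deg 68.80443812589418
[ 0.6472 -0.1396  0.2615] 0.0012 axis [ 0.6536 -0.1397  0.261 ] d mm [-6.4  0.1  0.5] cw deg 1.9644025636708307
```

View pics/kn2.png

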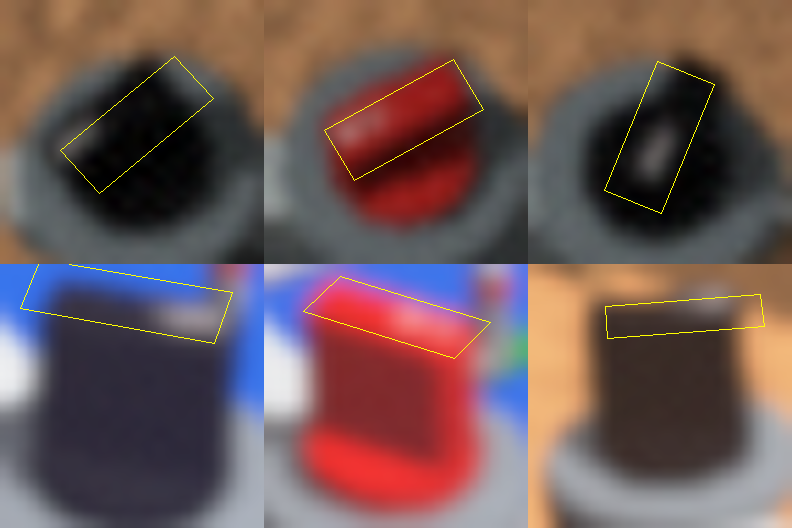

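Left knob bar is about 50° clockwise, the middle about 62° and the right about 25–30°. The outer knobs sit near ±165 mm. I'll start moving toward the middle knob.

Call:
arm_command(series=[0,0,0,-0.5,0.4,-0.8,1,0,0,0,-1,0.8,-0.8,1,0,0,0,-1,0.8,-0.8,1], force=30)

```text
t: 0.48
eef_pos: [0.2713, -0.5379, 0.33]
ee_rot: [-3.14, 0.001, -2.843]
force: [-0.7, -1.0, -0.1]
width: 0.0876
gripper_force: 0.0
```

Call:
arm_command(series=[0,0,0,-0.5,0.4,0,1,0,0,0,-1,0.8,0,1,0,0,0,-1,0.8,0,1])

```text
t: 0.85
eef_pos: [0.3441, -0.4307, 0.3288]
ee_rot: [-3.142, 0.001, -2.839]
force: [1.0, -0.9, 1.0]
width: 0.088
gripper_force: 0.0
```

Call:
arm_command(series=[0,0,0,-0.5,0.4,0,1,0,0,0,-1,0.8,0,1,0,0,0,-1,0.8,0,1])

```text
t: 1.23
eef_pos: [0.416, -0.3256, 0.3284]
ee_rot: [3.141, 0.0, -2.84]
force: [-1.6, -0.7, 0.1]
width: 0.0875
gripper_force: 0.0
```

Call:
arm_command(series=[0,0,0,-0.5,0.4,0,1,0,0,0,-1,0.8,0,1,0,0,0,-1,0.8,0,1])

```text
t: 1.6
eef_pos: [0.4879, -0.2203, 0.328]
ee_rot: [3.141, -0.001, -2.841]
force: [-0.1, -0.5, 0.2]
width: 0.0878
gripper_force: 0.0
```

```bash
cat > plan.py <<'E'
from h import *
import json,os
from scipy.spatial.transform import Rotation as R
def log():
    s=arm.get_state(); open("log.jsonl","a").write(json.dumps([list(s["q"]),list(s["eef_pos"]),list(s["ee_rot"])])+"\n"); return s
def rel(p,rpy,s=None):
    """shares (turn, shift) from the current pose to world pose"""
    s=s or log(); A=R.from_euler("xyz",s["ee_rot"]); B=R.from_euler("xyz",rpy)
    return np.r_[(A.inv()*B).as_rotvec()/(np.pi/2),A.inv().apply(np.array(p)-s["eef_pos"])/.1]
def down(yaw): return [np.pi,0,np.radians(yaw)]
E
python3 - <<'E'
from plan import *
s=log();print(s["t"],s["q"].round(3),s["eef_pos"].round(4),s["ee_rot"].round(3)); print(rel([.6497,.021,.33],down(-60.6),s).round(3))
E
```

```text
1.6 [-0.058  0.085 -0.164 -0.    -1.323 -1.212] [ 0.4879 -0.2203  0.328 ] [ 3.141e+00 -1.000e-03 -2.841e+00]
[ 1.000e-03 -0.000e+00 -1.135e+00 -2.260e+00  1.825e+00 -2.100e-02]
```

Call:
arm_command(series=[0,0,-0.1,-0.5,0.4,0,1,0,0,-0.2,-1,0.8,0,1,0,0,-0.3,-1,0.8,0,1])

```text
t: 1.98
eef_pos: [0.56, -0.1149, 0.3275]
ee_rot: [3.141, -0.001, -2.365]
force: [-0.8, 0.7, -0.5]
width: 0.0874
gripper_force: 0.0
```

Run:
```python
from plan import *
print(rel([.6497,.021,.33],down(-60.6)).round(3))
```

```text
[ 1.000e-03 -0.000e+00 -8.330e-01 -1.592e+00  3.410e-01 -2.700e-02]
```

Call:
arm_command(series=[0,0,-0.1,-0.5,0.17,0,1,0,0,-0.2,-1,0.34,0,1,0,0,-0.3,-1,0.34,0,1,0,0,-0.4,-1,0.34,0,1,0,0,-0.5,-1,0.34,0,1,0,0,-0.6,-1,0.34,0,1,0,0,-0.72,-1,0.34,0,1,0,0,-0.83,-1,0.34,0,1])

```text
t: 2.98
eef_pos: [0.6068, -0.0242, 0.3282]
ee_rot: [3.141, 0.0, -1.065]
force: [0.2, 0.3, -1.0]
width: 0.0876
gripper_force: 0.0
```

Run:
```python
from plan import *
s=log();print(rel([.6497,.021,.30],down(-60.6),s).round(3),s["q"].round(3))
```

```text
[ 0.001  0.    -0.004 -0.187 -0.595  0.281] [ 0.282  0.208 -0.016  0.    -1.347  0.225]
```

Call:
arm_command(series=[0,0,0,-0.1,-0.3,0.2,1,0,0,0,-0.19,-0.6,0.28,1,0,0,0,-0.19,-0.6,0.45,1,0,0,0,-0.19,-0.6,0.65,1,0,0,0,-0.19,-0.6,0.65,0.5,0,0,0,-0.19,-0.6,0.65,0,0,0,0,-0.19,-0.6,0.65,0,0,0,0,-0.19,-0.6,0.65,0], force=20)

```text
t: 3.98
eef_pos: [0.6505, 0.0232, 0.2644]
ee_rot: [-3.14, -0.0, -1.069]
force: [-0.4, -0.3, 1.1]
width: 0.0531
gripper_force: 0.0
```

Call:
arm_command(series=[0,0,0,0,0,0,0,0,0,0,0,0,0,0,0,0,0,0,0,0,0])

```text
t: 4.35
eef_pos: [0.6503, 0.0234, 0.2636]
ee_rot: [3.142, 0.0, -1.069]
force: [-0.3, 0.5, -0.2]
width: 0.0233
gripper_force: 0.0
```

Run:
```python
from plan import *
s=log();print(s["q"].round(3),s["width"],s["gripper_force"],s["force"],s["moment"].round(2),s["eef_pos"].round(4))
cv2.imwrite("pics/k1.png",np.hstack([cv2.resize(arm.grab_frame("top")[110:190,260:360],(400,320)),cv2.resize(arm.grab_frame("scene")[140:240,230:355],(400,320))]))
```

```text
[ 0.335  0.311 -0.023 -0.    -1.237  0.167] 0.02329225819634367 0.0 [-0.2529024   0.50764067 -0.17149479] [-0.02  0.17 -0.  ] [0.6503 0.0234 0.2636]
```

View pics/k1.png

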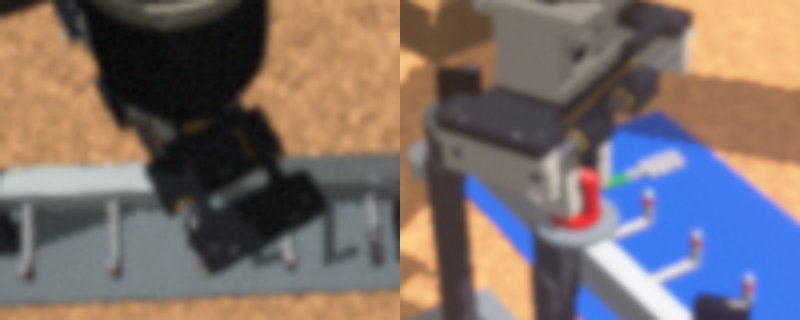

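Call:
arm_command(series=[0,0,0,0,0,0,0,0,0,0,0,0,0,0,0,0,0,0,0,0,0])

```text
t: 4.82
eef_pos: [0.6499, 0.0231, 0.2635]
ee_rot: [3.141, 0.0, -1.069]
force: [-4.1, -0.4, 2.5]
width: 0.0139
gripper_force: 20.0
```

Call:
arm_command(series=[0,0,0.1,0,0,0,0,0,0,0.2,0,0,0,0,0,0,0.3,0,0,0,0,0,0,0.4,0,0,0,0,0,0,0.5,0,0,0,0,0,0,0.6,0,0,0,0,0,0,0.7,0,0,0,0,0,0,0.75,0,0,0,0])

```text
t: 5.82
eef_pos: [0.6523, 0.0229, 0.2636]
ee_rot: [-3.138, 0.002, -2.251]
force: [5.8, -5.6, -4.4]
width: 0.0141
gripper_force: 20.0
```

Run:
```python
from plan import *
s=log();print(s["q"].round(3),s["width"],s["gripper_force"],s["force"].round(2),s["moment"].round(3),s["eef_pos"].round(4),np.degrees(s["ee_rot"]).round(2))
```

```text
[ 0.334  0.312 -0.023  0.002 -1.233 -1.015] 0.014089457652542154 19.994792640209198 [ 5.77 -5.59 -4.41] [-1.615 -2.463  0.053] [0.6523 0.0229 0.2636] [-1.7982e+02  1.1000e-01 -1.2896e+02]
```

Call:
arm_command(series=[0,0,0.03,0,0,0,0,0,0,0.06,0,0,0,0,0,0,0.09,0,0,0,0,0,0,0.11,0,0,0,0,0,0,0.11,0,0,0,0])

```text
t: 6.45
eef_pos: [0.6527, 0.0229, 0.2637]
ee_rot: [-3.138, 0.003, -2.42]
force: [8.2, -4.9, -4.5]
width: 0.0145
gripper_force: 20.6
```

Run:
```python
from plan import *
s=log();print(s["q"].round(3),s["width"],s["gripper_force"],s["force"].round(2),s["moment"].round(3),s["eef_pos"].round(4),np.degrees(s["ee_rot"]).round(2))
```

```text
[ 0.334  0.312 -0.022  0.002 -1.233 -1.184] 0.014510894025156635 20.594057142734528 [ 8.2  -4.91 -4.47] [-1.647 -2.792  0.473] [0.6527 0.0229 0.2637] [-1.7981e+02  1.7000e-01 -1.3863e+02]
```

Call:
arm_command(series=[0,0,0.03,0,0,0,0,0,0,0.05,0,0,0,0,0,0,0.05,0,0,0,0])

```text
t: 6.82
eef_pos: [0.653, 0.0232, 0.2637]
ee_rot: [-3.138, 0.004, -2.498]
force: [8.8, -3.4, -4.8]
width: 0.0158
gripper_force: 22.1
```

Run:
```python
from plan import *
s=log();print(s["width"],s["gripper_force"],s["force"].round(2),s["moment"].round(3),np.degrees(s["ee_rot"]).round(2))
```

```text
0.015803872910313776 22.093930332921445 [ 8.82 -3.41 -4.76] [-1.218 -3.08   0.583] [-179.82    0.22 -143.11]
```

Call:
arm_command(series=[0,0,-0.05,0,0,0,0.5,0,0,-0.05,0,0,0,1,0,0,-0.05,0,0,0,1,0,0,-0.05,0,0,-0.3,1,0,0,-0.05,0,0,-0.6,1,0,0,-0.1,-0.3,0.4,-0.6,1,0,0,-0.2,-0.6,0.7,-0.6,1,0,0,-0.3,-0.92,1,-0.6,1])

```text
t: 7.82
eef_pos: [0.664, 0.1598, 0.3241]
ee_rot: [-3.141, 0.001, -2.023]
force: [0.8, -1.4, -0.1]
width: 0.0862
gripper_force: 0.0
```

Call:
arm_command(series=[0,0,-0.1,0,0,0,1,0,0,-0.2,0,0,0,1,0,0,-0.3,0,0,0,1,0,0,-0.4,0,0,0,1,0,0,-0.5,0,0,0,1,0,0,-0.6,0,0,0,1,0,0,-0.7,0,0,0,1,0,0,-0.7,0,0,0,1])

```text
t: 8.82
eef_pos: [0.664, 0.1587, 0.3236]
ee_rot: [-3.141, 0.0, -0.929]
force: [0.3, -0.4, 0.0]
width: 0.0877
gripper_force: 0.0
```

Run:
```python
from plan import *
s=log();print(s["q"].round(3),rel([.6456,.1852,.263],down(-48.6),s).round(3))
t,c=arm.grab_frame("top"),arm.grab_frame("scene")
a=cv2.resize(t[125:175,220:290],(420,300),interpolation=cv2.INTER_CUBIC);b=cv2.resize(t[125:175,280:345],(390,300),interpolation=cv2.INTER_CUBIC)
cv2.imwrite("pics/k2.png",np.vstack([np.hstack([a,b]),np.hstack([cv2.resize(c[180:260,300:412],(420,300)),cv2.resize(c[160:230,240:331],(390,300))])]))
```

```text
[ 0.519  0.338  0.15  -0.    -1.383  0.122] [-0.     0.    -0.052 -0.322 -0.012  0.606]
```

View pics/k2.png

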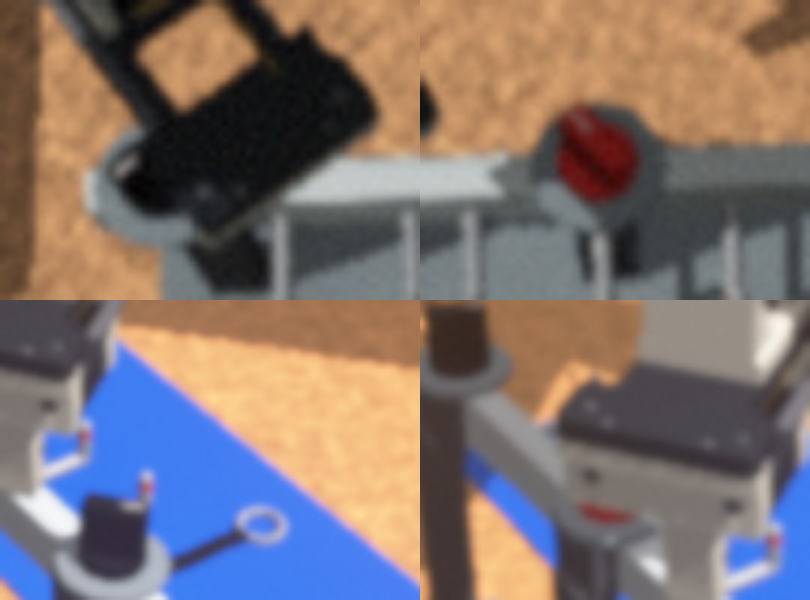

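Call:
arm_command(series=[0,0,-0.05,-0.32,0,0.1,1,0,0,-0.05,-0.32,0,0.3,0.7,0,0,-0.05,-0.32,0,0.6,0.4,0,0,-0.05,-0.32,0,0.6,0,0,0,-0.05,-0.32,0,0.6,0,0,0,-0.05,-0.32,0,0.6,0,0,0,-0.05,-0.32,0,0.6,0,0,0,-0.05,-0.32,0,0.6,0])

```text
t: 9.93
eef_pos: [0.6449, 0.1841, 0.2641]
ee_rot: [-3.141, -0.0, -0.849]
force: [-0.3, -0.0, -0.1]
width: 0.0234
gripper_force: 0.0
```

Call:
arm_command(series=[0,0,0,0,0,0,0,0,0,0,0,0,0,0,0,0,0,0,0,0,0,0,0,0,0,0,0,0])

```text
t: 10.42
eef_pos: [0.6463, 0.1855, 0.2639]
ee_rot: [-3.137, -0.001, -0.849]
force: [5.7, 4.1, -1.7]
width: 0.014
gripper_force: 20.0
```

Call:
arm_command(series=[0,0,0.1,0,0,0,0,0,0,0.2,0,0,0,0,0,0,0.3,0,0,0,0,0,0,0.4,0,0,0,0,0,0,0.5,0,0,0,0,0,0,0.6,0,0,0,0,0,0,0.7,0,0,0,0,0,0,0.8,0,0,0,0])

```text
t: 11.42
eef_pos: [0.646, 0.1855, 0.2639]
ee_rot: [-3.14, 0.003, -2.11]
force: [3.7, 3.8, -2.0]
width: 0.0136
gripper_force: 20.0
```

Call:
arm_command(series=[0,0,0.06,0,0,0,0,0,0,0.12,0,0,0,0,0,0,0.16,0,0,0,0,0,0,0.2,0,0,0,0,0,0,0.22,0,0,0,0,0,0,0.22,0,0,0,0])

```text
t: 12.18
eef_pos: [0.6457, 0.1853, 0.2639]
ee_rot: [-3.141, 0.003, -2.45]
force: [3.1, 3.7, -1.3]
width: 0.0147
gripper_force: 20.9
```

Run:
```python
from plan import *
s=log();print(s["width"],s["gripper_force"],s["force"].round(2),s["moment"].round(3),np.degrees(s["ee_rot"]).round(2),s["eef_pos"].round(4))
```

```text
0.014672853512522864 20.92059423448518 [ 3.11  3.67 -1.28] [ 1.523 -1.234  0.497] [-1.7999e+02  1.6000e-01 -1.4038e+02] [0.6457 0.1853 0.2639]
```

Call:
arm_command(series=[0,0,-0.04,0,0,0,0.5,0,0,-0.04,0,0,0,1,0,0,-0.04,0,0,0,1,0,0,-0.04,0,0,-0.3,1,0,0,-0.04,0,0,-0.6,1,0,0,-0.04,0.3,-0.4,-0.6,1,0,0,-0.04,0.6,-0.8,-0.6,1,0,0,-0.04,0.8,-1,-0.6,1])

```text
t: 13.18
eef_pos: [0.6466, 0.0539, 0.3237]
ee_rot: [-3.141, -0.0, -2.39]
force: [0.5, 1.1, 0.2]
width: 0.0863
gripper_force: 0.0
```

Call:
arm_command(series=[0,0,-0.1,0.4,-0.5,0,1,0,0,-0.2,0.8,-1,0,1,0,0,-0.3,0.8,-1,0,1,0,0,-0.4,0.8,-1,0,1,0,0,-0.5,0.8,-1,0,1,0,0,-0.6,0.8,-1,0,1,0,0,-0.7,0.8,-1,0,1,0,0,-0.8,0.8,-1,0,1])

```text
t: 14.18
eef_pos: [0.6567, -0.0717, 0.3235]
ee_rot: [3.141, 0.0, -1.128]
force: [0.2, 0.0, 0.9]
width: 0.0876
gripper_force: 0.0
```

Run:
```python
from plan import *
s=log();print(s["q"].round(3),rel([.6538,-.1448,.263],down(-28.6),s).round(3))
t=arm.grab_frame("top")
a=cv2.resize(t[125:175,340:410],(420,300),interpolation=cv2.INTER_CUBIC);b=cv2.resize(t[125:175,220:285],(390,300),interpolation=cv2.INTER_CUBIC)
cv2.imwrite("pics/k3.png",np.hstack([a,b]))
```

```text
[ 0.186  0.301  0.097  0.    -1.367  0.257] [ 0.     0.    -0.4    0.648  0.339  0.605]
```

View pics/k3.png

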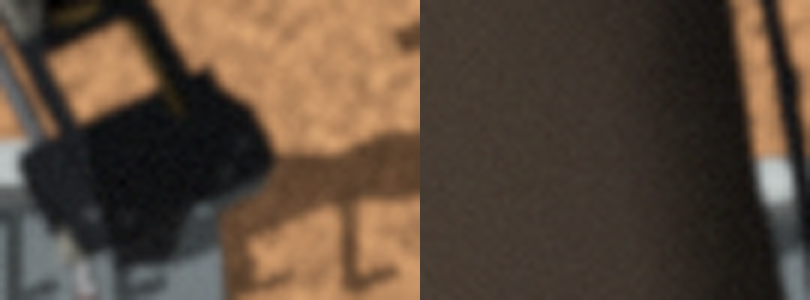

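The arm covers both knobs in this view, so I go by the earlier measurement.

Call:
arm_command(series=[0,0,-0.1,0.4,0.2,0,1,0,0,-0.2,0.65,0.34,0,1,0,0,-0.3,0.65,0.34,0,0.9,0,0,-0.4,0.65,0.34,0.1,0.7,0,0,-0.4,0.65,0.34,0.3,0.7,0,0,-0.4,0.65,0.34,0.6,0.4,0,0,-0.4,0.65,0.34,0.6,0,0,0,-0.4,0.65,0.34,0.6,0])

```text
t: 15.22
eef_pos: [0.6542, -0.1451, 0.2648]
ee_rot: [3.142, -0.001, -0.504]
force: [-0.2, -0.5, 0.6]
width: 0.0371
gripper_force: 0.0
```

Call:
arm_command(series=[0,0,0,0,0,0,0,0,0,0,0,0,0,0,0,0,0,0,0,0,0,0,0,0,0,0,0,0,0,0,0,0,0,0,0,0,0,0,0,0,0,0])

```text
t: 15.98
eef_pos: [0.6546, -0.1436, 0.2647]
ee_rot: [-3.139, -0.002, -0.503]
force: [0.5, 4.9, 4.0]
width: 0.0138
gripper_force: 20.0
```

Run:
```python
from plan import *
s=log();print(s["width"],s["gripper_force"],s["force"].round(2),s["moment"].round(3),np.degrees(s["ee_rot"]).round(2),s["eef_pos"].round(4),s["q"].round(3))
```

```text
0.013821549382218818 19.993359446525574 [0.54 4.91 3.98] [ 1.931 -0.118 -0.053] [-1.7985e+02 -1.0000e-01 -2.8810e+01] [ 0.6546 -0.1436  0.2647] [ 7.40e-02  3.41e-01  2.30e-02 -1.00e-03 -1.25e+00  9.95e-01]
```

Call:
arm_command(series=[0,0,0.1,0,0,0,0,0,0,0.2,0,0,0,0,0,0,0.3,0,0,0,0,0,0,0.4,0,0,0,0,0,0,0.5,0,0,0,0,0,0,0.6,0,0,0,0,0,0,0.7,0,0,0,0,0,0,0.8,0,0,0,0])

```text
t: 16.98
eef_pos: [0.6557, -0.1431, 0.2647]
ee_rot: [-3.137, 0.003, -1.764]
force: [4.8, 6.8, 2.0]
width: 0.0142
gripper_force: 20.0
```

Call:
arm_command(series=[0,0,0.1,0,0,0,0,0,0,0.2,0,0,0,0,0,0,0.3,0,0,0,0,0,0,0.36,0,0,0,0,0,0,0.41,0,0,0,0,0,0,0.44,0,0,0,0,0,0,0.44,0,0,0,0])

```text
t: 17.85
eef_pos: [0.656, -0.1436, 0.2647]
ee_rot: [-3.139, 0.005, -2.45]
force: [5.8, 4.0, 0.7]
width: 0.0147
gripper_force: 21.0
```

Run:
```python
from plan import *
s=log();print(s["width"],s["gripper_force"],s["force"].round(2),s["moment"].round(3),np.degrees(s["ee_rot"]).round(2),s["eef_pos"].round(4),s["q"].round(3))
```

```text
0.014698128489461611 21.016756603494287 [5.77 4.02 0.73] [ 1.516 -2.147  0.519] [-179.85    0.28 -140.38] [ 0.656  -0.1436  0.2647] [ 7.400e-02  3.410e-01  2.300e-02 -1.000e-03 -1.248e+00 -9.530e-01]
```

Call:
arm_command(series=[0,0,-0.04,0,0,0,0.5,0,0,-0.04,0,0,0,1,0,0,-0.04,0,0,0,1,0,0,-0.04,0,0,-0.3,1,0,0,-0.04,0,0,-0.6,1,0,0,-0.04,0.3,0,-0.6,1,0,0,-0.04,0.6,0.3,-0.6,1,0,0,-0.04,0.9,0.5,-0.6,1])

```text
t: 18.85
eef_pos: [0.5511, -0.1638, 0.3235]
ee_rot: [3.142, -0.0, -2.39]
force: [0.5, -0.5, 0.9]
width: 0.0861
gripper_force: 0.0
```

Run:
```python
from plan import *
s=log();print(s["q"].round(3),s["eef_pos"].round(4),s["ee_rot"].round(3))
for n,a,b in(("gauge",(235,262),(433,293)),("depr",(282.7,212),(348,281)),("hammer",(313.3,259.7),(369.6,240))):
    p,e=tri(a,b);print(n,p.round(4),round(e,4))
for n,e,t in(("gauge",(235,262),(241,210.7)),("depr",(282.7,212),(267.7,260.7)),("hammer",(313.3,259.7),(313,211.3)),("spat",(406,213),(410,264.7))):
    E,T=atz("top",e,.007),atz("top",t,.007); d=T-E; print(n,E.round(4),T.round(4),np.linalg.norm(d).round(3),np.degrees(np.arctan2(d[1],d[0])).round(1))
t=arm.grab_frame("top"); crop(t,190,130,450,280,3,"pics/t2.png")
```

```text
[ 0.051  0.154 -0.093 -0.    -1.323 -0.87 ] [ 0.5511 -0.1638  0.3235] [ 3.142 -0.    -2.39 ]
gauge [0.3792 0.2597 0.0042] 0.0017
depr [0.532  0.114  0.0077] 0.0017
hammer [0.3831 0.0193 0.0048] 0.0013
gauge [0.3797 0.2583 0.007 ] [0.5388 0.2448 0.007 ] 0.16 -4.8
depr [0.5328 0.1135 0.007 ] [0.3823 0.1582 0.007 ] 0.157 163.4
hammer [0.3835 0.0188 0.007 ] [0.5336 0.0183 0.007 ] 0.15 -0.2
spat [ 0.5239 -0.2732  0.007 ] [ 0.3641 -0.2755  0.007 ] 0.16 -179.2
```

View pics/t2.png

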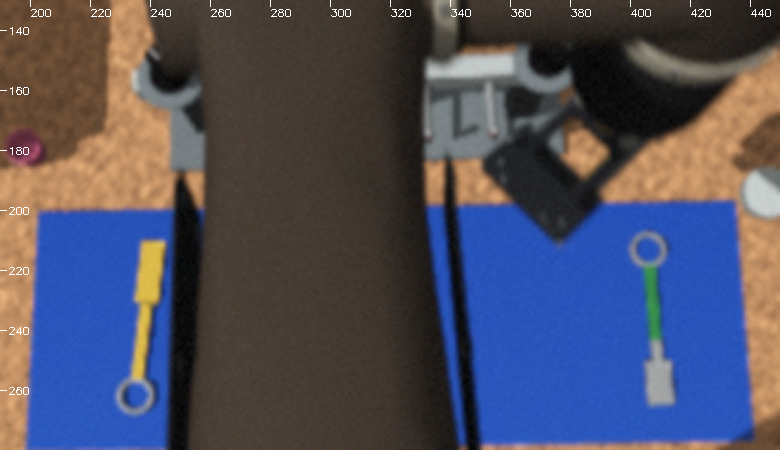

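Run:
```python
import json,numpy as np
from scipy.optimize import least_squares
D=[json.loads(l) for l in open("log.jsonl")]
q=np.array([d[0] for d in D]);p=np.array([d[1] for d in D])
r=np.hypot(p[:,0],p[:,1]); az=np.arctan2(p[:,1],p[:,0])
print(np.c_[r*np.sin(az-q[:,0])].ravel().round(4)); Rr=r*np.cos(az-q[:,0])
def f(v): 
    a,L2,L3,b,h=v; th=q[:,1]-q[:,2]+b
    return np.r_[a+L2*np.sin(q[:,1])+L3*np.cos(th)-Rr, h+L2*np.cos(q[:,1])-L3*np.sin(th)-p[:,2]]
for b in(0,.5,-.5,1.2):
    s=least_squares(f,[0,.4,.4,b,.2]);print(s.x.round(4),s.cost)
print(np.c_[q,Rr,p[:,2]].round(3)[[0,1,3,-1]])
```

```text
[-0.1917 -0.1918 -0.1919 -0.1918 -0.1924 -0.1925 -0.1924 -0.1918 -0.1917
 -0.1918 -0.1914 -0.1916 -0.1918]
[ 0.0012  0.6056  0.4594 -0.0183 -0.1703] 1.5183238324077447e-06
[ 0.0012  0.6056  0.4594 -0.0183 -0.1703] 1.5183238324079507e-06
[ 0.0012  0.6056  0.4594 -0.0183 -0.1703] 1.5183238324077839e-06
[ 0.0012  0.6056  0.4594 -0.0183 -0.1703] 1.5183238324076335e-06
[[-0.058  0.085 -0.164 -0.    -1.323 -1.212  0.5    0.328]
 [ 0.14   0.148 -0.092 -0.    -1.332 -0.934  0.539  0.327]
 [ 0.335  0.311 -0.023 -0.    -1.237  0.167  0.622  0.264]
 [ 0.051  0.154 -0.093 -0.    -1.323 -0.87   0.542  0.324]]
```

Call:
arm_command(series=[0.08,-0.08,0,0,0,0,1,0.15,-0.16,0,0,0,0,1,0.15,-0.16,0,0,0,0,1,0.15,-0.16,0,0,0,0,1])

```text
t: 19.4
eef_pos: [0.5526, -0.1638, 0.3246]
ee_rot: [-2.901, 0.249, -2.358]
force: [0.2, -0.5, -1.0]
width: 0.0874
gripper_force: 0.0
```

```bash
python3 -c "
from plan import *
s=log();print(s['q'].round(4),s['eef_pos'].round(4),R.from_euler('xyz',s['ee_rot']).as_matrix().round(3).tolist())"
```

```text
[ 0.0657 -0.0353 -0.3547  0.0285 -0.9076 -0.8972] [ 0.5526 -0.1638  0.3246] [[-0.687, -0.643, 0.338], [-0.684, 0.73, -0.0], [-0.246, -0.231, -0.941]]
```

Call:
arm_command(series=[-0.08,0.08,0,0,0,0,1,-0.23,0,0,0,0,0,1,-0.31,0.01,0,0,0,0,1,-0.31,0.01,0,0,0,0,1,-0.31,0.01,0,0,0,0,1])

```text
t: 20.02
eef_pos: [0.5534, -0.1644, 0.3223]
ee_rot: [2.895, 0.231, -2.359]
force: [-1.2, 0.2, 0.4]
width: 0.0874
gripper_force: 0.0
```

```bash
python3 -c "
from plan import *
s=log();print(s['q'].round(4),s['eef_pos'].round(4),R.from_euler('xyz',s['ee_rot']).as_matrix().round(3).tolist())"
```

```text
[-0.1731  0.2478  0.1132 -0.329  -1.5142 -0.5551] [ 0.5534 -0.1644  0.3223] [[-0.691, -0.723, -0.014], [-0.686, 0.649, 0.33], [-0.229, 0.238, -0.944]]
```

```bash
cat > kin.py <<'E'
import numpy as np,json,os
from scipy.spatial.transform import Rotation as R
from scipy.optimize import least_squares
def rx(a):return R.from_rotvec([a,0,0])
def ry(a):return R.from_rotvec([0,a,0])
def rz(a):return R.from_rotvec([0,0,a])
B=R.from_matrix(np.array([[0,0,1],[0,1,0],[-1,0,0.]]).astype(float))
s4=s6=1
def fk(q,v,s4=1,s6=1):
    H,L2,L3,e,da,db,Lt,b5,c6=v
    A=rz(q[0]);p=np.array([0,0,H]);A=A*ry(q[1]);p=p+A.apply([0,0,L2]);A=A*ry(-q[2]);p=p+A.apply([L3,da,e])
    A=A*rx(s4*q[3]);p=p+A.apply([0,db,0]);A=A*ry(-q[4]+b5);p=p+A.apply([Lt,0,0]);A=A*rx(s6*q[5]+c6)
    return p,A*B   # tool z along x
LO=np.array([-3.07,-1.43,-1.02,-3.03,-3.05,-3.03]);HI=np.array([3.07,2.12,1.25,1.67,0,3.03])
if os.path.exists("kin.json"): V,s4,s6=json.load(open("kin.json"))
def ik(p,Rt,q0):
    f=lambda q:(lambda P,A:np.r_[(P-p)*5,(A.inv()*Rt).as_rotvec()])(*fk(q,V,s4,s6))
    return least_squares(f,np.clip(q0,LO+1e-4,HI-1e-4),bounds=(LO,HI))
E
python3 - <<'E'
from kin import *
D=[json.loads(l) for l in open("log.jsonl")]
best=None
for a in(1,-1):
  for b in(1,-1):
   for c in (0,1.57,3.14,-1.57):
    def f(v):
        o=[]
        for q,p,r in D:
            P,A=fk(q,v,a,b);o+=[(P-p)*5,(A.inv()*R.from_euler("xyz",r)).as_rotvec()]
        return np.concatenate(o)
    s=least_squares(f,[.18,.6,.46,0,-.1,-.1,.35,0,c])
    if best is None or s.cost<best[0]: best=(s.cost,a,b,s.x,np.abs(s.fun).max())
print(best); json.dump([best[3].tolist(),best[1],best[2]],open("kin.json","w"))
E
```

```text
(np.float64(7.109785965834224e-30), -1, -1, array([ 1.98800000e-01,  6.01600000e-01,  4.63600000e-01, -2.29939185e-16,
        3.81997758e-17, -1.91800000e-01,  3.56041000e-01, -1.62313503e-16,
       -1.57079633e+00]), np.float64(1.3877787807814457e-15))
```

```bash
cat > path.py <<'E'
from kin import *
v=[.6505,.0213,.0265]; S=rz(v[2])
def hk(i,x=-.06,z=.224): return np.array([v[0],v[1],0])+S.apply([x,.116-.058*i,z])
def pose(eye,th,sg,d):
    t=np.radians(th); z=S.apply([np.sin(t),0,-np.cos(t)]);e=S.apply([np.cos(t),0,np.sin(t)])
    x=sg*e;y=np.cross(z,x); return eye-d*e-.003*z, R.from_matrix(np.c_[x,y,z])
E
python3 - <<'E'
from path import *
rng=np.random.default_rng(0)
for i in (0,2,4):
  for th in (30,50,60,70,80,90):
    for sg in(1,-1):
      sols=[]
      for k in range(25):
        s=ik(*pose(hk(i,-.045,.2),th,sg,.045),rng.uniform(LO,HI))
        if s.cost<1e-8 and not any(np.abs(s.x-o).max()<.05 for o in sols): sols.append(s.x)
      print(i,th,sg,[o.round(2).tolist() for o in sols])
E
```

```text
0 30 1 []
0 30 -1 []
0 50 1 []
0 50 -1 []
0 60 1 [[-0.21, 0.18, -0.97, -2.8, -0.65, -1.73]]
0 60 -1 [[-0.21, 0.18, -0.97, -2.8, -0.65, 1.41]]
0 70 1 []
0 70 -1 []
0 80 1 []
0 80 -1 []
0 90 1 []
0 90 -1 []
2 30 1 []
2 30 -1 []
2 50 1 []
2 50 -1 []
2 60 1 [[-0.42, 0.12, -0.78, -2.25, -0.5, -2.17]]
2 60 -1 [[-0.42, 0.12, -0.78, -2.25, -0.5, 0.98]]
2 70 1 [[-0.59, 0.37, -0.97, -2.46, -1.04, -1.72]]
2 70 -1 [[-0.59, 0.37, -0.97, -2.46, -1.04, 1.42]]
2 80 1 []
2 80 -1 []
2 90 1 [[-0.6, 1.01, -1.02, -2.46, -1.94, -1.29]]
2 90 -1 [[-0.6, 1.01, -1.02, -2.46, -1.94, 1.85]]
4 30 1 [[0.17, 0.02, -0.9, 0.51, -0.15, 0.94]]
4 30 -1 [[0.17, 0.02, -0.9, 0.51, -0.15, -2.2]]
4 50 1 []
4 50 -1 []
4 60 1 [[-0.55, 0.14, -0.63, -1.86, -0.52, -2.49]]
4 60 -1 [[-0.55, 0.14, -0.63, -1.86, -0.52, 0.65]]
4 70 1 [[-0.77, 0.33, -0.78, -2.14, -0.93, -1.98]]
4 70 -1 [[-0.77, 0.33, -0.78, -2.14, -0.93, 1.16]]
4 80 1 [[-0.86, 0.6, -0.86, -2.24, -1.33, -1.66]]
4 80 -1 [[-0.86, 0.6, -0.86, -2.24, -1.33, 1.48]]
4 90 1 [[-0.86, 0.85, -0.85, -2.25, -1.66, -1.46]]
4 90 -1 [[-0.86, 0.85, -0.85, -2.25, -1.66, 1.68]]
```

```bash
cat >> path.py <<'E'
def tcp(eye,th,al,sg,d=.085,off=.0205):
    """eye centre, instrument slope th below eye (deg), gripper tilt al, sg=+1: tool x toward the eye"""
    t,a=np.radians([th,al]); e=S.apply([np.cos(t),0,np.sin(t)]); z=S.apply([np.sin(a),0,-np.cos(a)]); x=sg*S.apply([np.cos(a),0,np.sin(a)])
    return eye-d*e-off*z, R.from_matrix(np.c_[x,np.cross(z,x),z])
E
python3 - <<'E'
from path import *
q0=np.array([.2,.3,0,0,-1.3,0])
for i in (0,1,3,4):
  for nm,x,z,th,al in(("over",-.06,.25,0,0),("in",-.06,.208,0,0),("mid",-.055,.195,30,10),("m2",-.052,.189,45,20),("rel",-.052,.187,60,15),("rel",-.052,.187,60,20),("rel",-.052,.187,60,25),("back",-.10,.187,60,20)):
    for sg in (1,-1):
      p,A=tcp(hk(i,x,z),th,al,sg); q0[5]=0.0 if 0 else q0[5]
      best=min((ik(p,A,np.r_[q0[:5],k]) for k in(-1.5,0,1.5)),key=lambda s:s.cost)
      print(i,nm,al,sg,p.round(3),best.x.round(2),"%.1e"%best.cost)
E
```

```text
0 over 0 1 [0.502 0.133 0.27 ] [ 0.64  0.09 -0.29 -0.   -1.19  0.96] 8.5e-26
0 over 0 -1 [0.502 0.133 0.27 ] [ 0.64  0.09 -0.29 -0.   -1.19 -2.18] 7.9e-27
0 in 0 1 [0.502 0.133 0.228] [ 0.64  0.12 -0.36 -0.   -1.1   0.96] 3.8e-31
0 in 0 -1 [0.502 0.133 0.228] [ 0.64  0.12 -0.36 -0.   -1.1  -2.18] 2.2e-23
0 mid 10 1 [0.515 0.134 0.173] [ 0.7   0.1  -0.6   0.16 -0.74  0.79] 6.3e-31
0 mid 10 -1 [0.515 0.134 0.173] [ 0.7   0.1  -0.6   0.16 -0.74 -2.35] 9.7e-30
0 m2 20 1 [0.528 0.134 0.148] [ 0.7   0.07 -0.88  0.57 -0.4   0.39] 2.8e-28
0 m2 20 -1 [0.528 0.134 0.148] [ 0.7   0.07 -0.88  0.57 -0.4  -2.75] 9.2e-21
0 rel 15 1 [0.548 0.135 0.133] [ 0.68  0.16 -0.72  0.33 -0.51  0.65] 3.8e-30
0 rel 15 -1 [0.548 0.135 0.133] [ 0.68  0.16 -0.72  0.33 -0.51 -2.49] 6.5e-27
0 rel 20 1 [0.546 0.135 0.133] [ 0.66  0.12 -0.88  0.63 -0.35  0.37] 5.6e-23
0 rel 20 -1 [0.546 0.135 0.133] [ 0.66  0.12 -0.88  0.63 -0.35 -2.77] 5.2e-30
0 rel 25 1 [0.544 0.135 0.132] [ 0.51  0.09 -1.02  1.13 -0.21  0.  ] 3.2e-04
0 rel 25 -1 [0.544 0.135 0.132] [ 0.56  0.09 -0.99  0.98 -0.23 -3.03] 7.3e-04
0 back 20 1 [0.498 0.
[... 3239 characters left out ...]
  0.148] [ 0.22  0.07 -0.75  0.16 -0.42 -1.9 ] 6.3e-22
4 rel 15 1 [ 0.554 -0.097  0.133] [ 0.2   0.15 -0.63  0.09 -0.53  1.32] 1.1e-29
4 rel 15 -1 [ 0.554 -0.097  0.133] [ 0.2   0.15 -0.63  0.09 -0.53 -1.82] 1.5e-23
4 rel 20 1 [ 0.552 -0.097  0.133] [ 0.21  0.12 -0.74  0.17 -0.37  1.23] 7.3e-27
4 rel 20 -1 [ 0.552 -0.097  0.133] [ 0.21  0.12 -0.74  0.17 -0.37 -1.91] 2.0e-21
4 rel 25 1 [ 0.55  -0.097  0.132] [ 0.19  0.09 -0.9   0.43 -0.17  1.  ] 1.7e-30
4 rel 25 -1 [ 0.55  -0.097  0.132] [ 0.19  0.09 -0.9   0.43 -0.17 -2.14] 4.8e-28
4 back 20 1 [ 0.504 -0.099  0.133] [ 0.23  0.04 -0.84  0.2  -0.35  1.18] 2.6e-27
4 back 20 -1 [ 0.504 -0.099  0.133] [ 0.23  0.04 -0.84  0.2  -0.35 -1.96] 2.5e-21
```

Run:
```python
from plan import *
from path import ik
p=[.439,-.2743,.10]
print(rel(p,down(-179.2)).round(3)); s=ik(np.array([.439,-.2743,.0275]),R.from_euler("xyz",down(-179.2)),[0,.1,-.3,0,-1.2,-1.4]);print(s.x,s.cost)
```

```text
[ 0.205  0.079  0.502  2.054 -0.413  1.752]
[-1.78906953e-01  3.61030414e-01 -5.92599659e-01 -6.34968812e-14
 -6.17166255e-01 -1.37792674e+00] 1.1152696810451313e-27
```

Call:
arm_command(series=[0.07,0.03,0.1,0.5,-0.1,0.2,1,0.14,0.05,0.2,1,-0.2,0.4,1,0.2,0.08,0.3,1,-0.2,0.6,1,0.2,0.08,0.4,1,-0.2,0.8,1,0.2,0.08,0.5,1,-0.2,0.8,1,0.2,0.08,0.5,1,-0.2,0.8,1])

```text
t: 20.78
eef_pos: [0.4975, -0.2179, 0.2213]
ee_rot: [3.135, 0.001, -3.118]
force: [0.3, 0.0, 0.6]
width: 0.0875
gripper_force: 0.0
```

Run:
```python
from plan import *
print(rel([.439,-.2743,.0275],down(-179.2)).round(3))
```

```text
[ 4.000e-03  1.000e-03  6.000e-03  6.010e-01 -5.640e-01  1.934e+00]
```

Call:
arm_command(series=[0,0,0,0.3,-0.3,0.3,0.5,0,0,0,0.6,-0.56,0.6,0.5,0,0,0,0.6,-0.56,1,0.5,0,0,0,0.6,-0.56,1,0.5,0,0,0,0.6,-0.56,1,0.5])

```text
t: 21.4
eef_pos: [0.4392, -0.2753, 0.1217]
ee_rot: [3.135, 0.001, -3.119]
force: [-0.0, 0.5, 1.1]
width: 0.0458
gripper_force: 0.0
```

Run:
```python
from plan import *
s=log();print(s['eef_pos'],rel([.439,-.2743,.0275],down(-179.2)).round(3))
t=arm.grab_frame("top"); crop(t,350,190,450,290,4,"pics/t3.png"); c=arm.grab_frame("scene"); crop(c,240,130,340,230,4,"pics/s3.png")
cv2.imwrite("pics/p3.png",np.hstack([cv2.imread("pics/t3.png"),cv2.imread("pics/s3.png")]))
```

```text
[ 0.43918785 -0.27530124  0.12168399] [0.004 0.001 0.006 0.003 0.004 0.942]
```

View pics/p3.png

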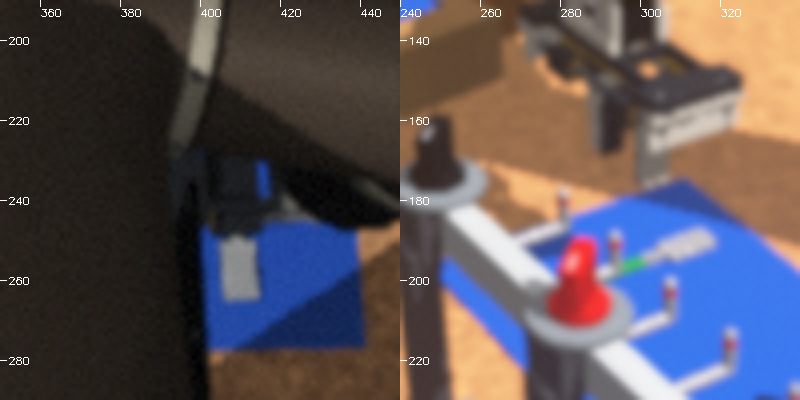

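Call:
arm_command(series=[0,0,0,0,0,0.4,0.5,0,0,0,0,0,0.75,0.5,0,0,0,0,0,0.94,0.4,0,0,0,0,0,0.94,0.2,0,0,0,0,0,0.94,0,0,0,0,0,0,0.94,0,0,0,0,0,0,0.94,0,0,0,0,0,0,0.94,0], force=25)

```text
t: 22.5
eef_pos: [0.4386, -0.2744, 0.0266]
ee_rot: [3.134, 0.0, -3.121]
force: [-0.5, 3.2, 6.1]
width: 0.0111
gripper_force: 25.0
```

Call:
arm_command(series=[0,0,0,0,0,-0.2,0,0,0,0,0,0,-0.5,0,0,0,0,0,0,-1,0,0,0,0,0,0,-1,0])

```text
t: 23.0
eef_pos: [0.4403, -0.276, 0.1296]
ee_rot: [3.136, 0.005, -3.121]
force: [-0.3, -0.3, -1.4]
width: 0.0112
gripper_force: 25.0
```

Call:
arm_command(series=[0,0,0,0,0,-0.5,0,0,0,0,0,0,-1,0,0,0,0,0,0,-1,0])

```text
t: 23.38
eef_pos: [0.44, -0.2767, 0.2293]
ee_rot: [3.136, 0.005, -3.121]
force: [-0.2, 0.5, -0.9]
width: 0.0116
gripper_force: 25.0
```

```bash
cat >> plan.py <<'E'
from path import hk,tcp,S
def to(i,x,z,th,al,sg,d=.085,s=None,off=.0205):
    p,A=tcp(hk(i,x,z),th,al,sg,d,off); s=s or log(); C=R.from_euler("xyz",s["ee_rot"])
    return np.r_[(C.inv()*A).as_rotvec()/(np.pi/2),C.inv().apply(p-s["eef_pos"])/.1].round(3)
E
python3 - <<'E'
from plan import *
s=log();print(s['eef_pos'],s["width"],s["gripper_force"],s["force"]);print(to(4,-.06,.25,0,0,-1,s=s))
cv2.imwrite("pics/f1.png",arm.grab_frame("top"))
E
```

```text
[ 0.43995224 -0.27668781  0.22926725] 0.011644543084440765 24.99732255935669 [-0.18820457  0.52958412 -0.89992173]
[ 0.004  0.003 -0.004 -0.725  1.77  -0.398]
```

Call:
arm_command(series=[0,0,0,0,0.3,-0.4,0,0,0,0,-0.15,0.6,-0.4,0,0,0,0,-0.3,1,-0.4,0,0,0,0,-0.3,1,-0.4,0])

```text
t: 23.92
eef_pos: [0.4661, -0.1737, 0.2648]
ee_rot: [3.133, -0.004, -3.119]
force: [-0.1, -0.6, -1.0]
width: 0.0115
gripper_force: 25.0
```

Call:
arm_command(series=[0,0,0,-0.1,0.3,0,0,0,0,0,-0.3,0.6,0,0,0,0,0,-0.42,0.77,0,0,0,0,0,-0.42,0.77,0,0,0,0,0,-0.42,0.77,0,0])

```text
t: 24.55
eef_pos: [0.5061, -0.0984, 0.2665]
ee_rot: [3.134, -0.003, -3.122]
force: [0.3, 0.1, -0.8]
width: 0.0114
gripper_force: 25.0
```

Run:
```python
from plan import *
s=log();print(to(4,-.06,.25,0,0,-1,s=s), to(4,-.06,.208,0,0,-1,s=s))
t=arm.grab_frame("top"); c=arm.grab_frame("scene")
e=hk(4,-.06,.25); print(proj("top",[e,hk(4)]).round(1),proj("scene",[e,hk(4)]).round(1))
x,y=proj("scene",[e])[0].astype(int); crop(c,x-40,y-37,x+40,y+38,5,"pics/s4.png")
x,y=proj("top",[e])[0].astype(int); crop(t,x-40,y-37,x+40,y+38,5,"pics/t4.png")
cv2.imwrite("pics/p4.png",np.hstack([cv2.imread("pics/t4.png"),cv2.imread("pics/s4.png")]))
```

```text
[ 0.005 -0.002 -0.004 -0.025 -0.001 -0.04 ] [ 0.005 -0.002 -0.004 -0.026 -0.004  0.38 ]
[[355.7 170.3]
 [354.8 173.1]] [[280.6 167.2]
 [281.  176.4]]
```

View pics/p4.png

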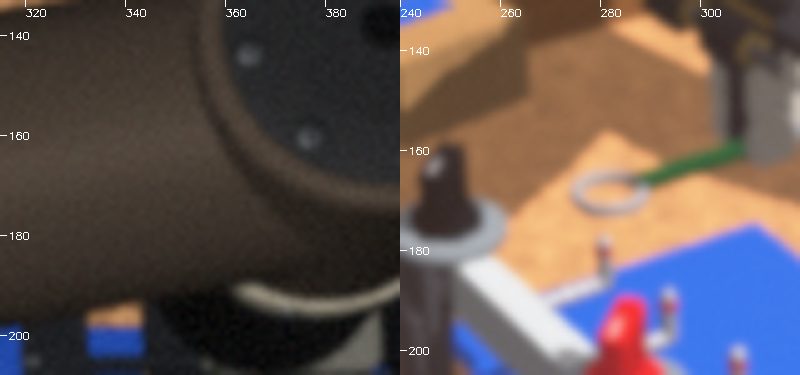

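Call:
arm_command(series=[0,0,0,-0.04,0,0,0,0,0,0,-0.04,0,0.1,0,0,0,0,-0.04,0,0.2,0,0,0,0,-0.04,0,0.3,0,0,0,0,-0.04,0,0.38,0,0,0,0,-0.04,0,0.38,0])

```text
t: 25.4
eef_pos: [0.5101, -0.0976, 0.2283]
ee_rot: [3.134, -0.003, -3.121]
force: [-0.5, -0.1, -0.9]
width: 0.0114
gripper_force: 25.0
```

Run:
```python
from plan import *
s=log();print(s["eef_pos"],s["force"])
for a in((-.058,.205,15,5),(-.056,.198,30,10),(-.053,.192,45,15),(-.052,.187,60,15)): print(a,to(4,*a,-1,s=s))
```

```text
[ 0.51013046 -0.0975582   0.22832002] [-0.53091078 -0.11183231 -0.94071053]
(-0.058, 0.205, 15, 5) [ 0.005 -0.057 -0.004 -0.017 -0.011  0.249]
(-0.056, 0.198, 30, 10) [ 0.005 -0.113 -0.004 -0.105 -0.013  0.526]
(-0.053, 0.192, 45, 15) [ 0.004 -0.169 -0.005 -0.253 -0.013  0.765]
(-0.052, 0.187, 60, 15) [ 0.004 -0.169 -0.005 -0.44  -0.014  0.95 ]
```

Call:
arm_command(series=[0,0,0,0,0,0.02,0,0.005,-0.03,0,-0.01,0,0.12,0,0.005,-0.057,0,-0.02,-0.01,0.25,0,0.005,-0.08,0,-0.05,-0.01,0.38,0,0.005,-0.11,0,-0.1,-0.01,0.53,0,0.005,-0.11,0,-0.1,-0.01,0.53,0], force=4)

```text
t: 26.15
eef_pos: [0.5194, -0.098, 0.1756]
ee_rot: [3.142, 0.17, -3.122]
force: [0.3, 0.9, -1.7]
width: 0.012
gripper_force: 4.0
```

Run:
```python
from plan import *
s=log();print(s["eef_pos"],s["ee_rot"],s["force"].round(2),s["width"],s["gripper_force"],s["q"].round(2))
for a in((-.053,.192,45,15),(-.052,.187,60,15),(-.052,.187,65,15)): print(a,to(4,*a,-1,s=s))
c=arm.grab_frame("scene"); x,y=proj("scene",[hk(4,-.06,.2)])[0].astype(int); cv2.imwrite("pics/p5raw.png",c)
crop(c,x-30,y-35,x+80,y+50,7,"pics/p5.png")
```

```text
[ 0.51940015 -0.09803601  0.1755847 ] [ 3.14157443  0.16957789 -3.12203331] [ 0.25  0.93 -1.73] 0.012030088788711132 4.000008478760719 [ 0.21  0.09 -0.56  0.05 -0.76 -1.79]
(-0.053, 0.192, 45, 15) [-0.001 -0.059 -0.004 -0.115 -0.001  0.262]
(-0.052, 0.187, 60, 15) [-0.001 -0.059 -0.004 -0.268  0.001  0.476]
(-0.052, 0.187, 65, 15) [-0.001 -0.059 -0.004 -0.327  0.001  0.521]
```

View pics/p5.png

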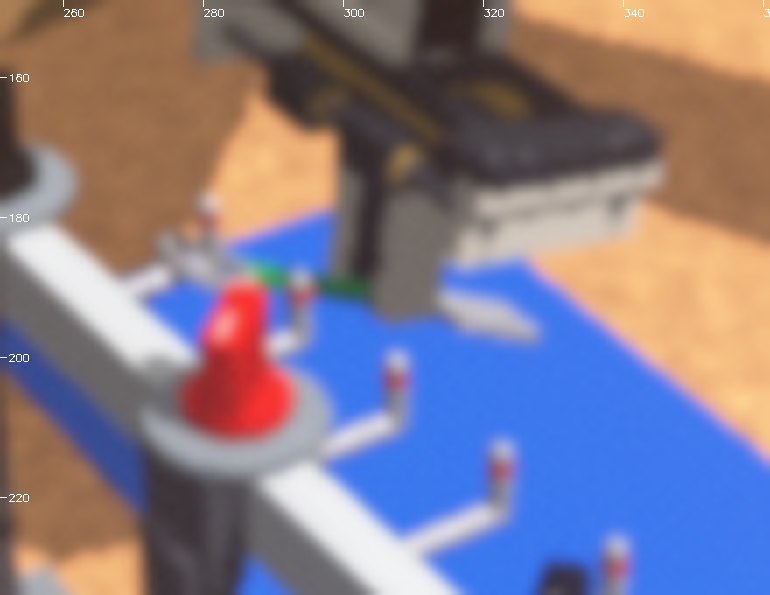

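The ring is around hook 4's tip at about (280,185) and the handle is pivoting in the pads. I'll continue the arc and let go.

Call:
arm_command(series=[0,-0.03,0,-0.06,0,0.13,0,0,-0.059,0,-0.115,0,0.26,0,0,-0.059,0,-0.16,0,0.33,0,0,-0.059,0,-0.21,0,0.4,0,0,-0.059,0,-0.27,0,0.48,0,0,-0.059,0,-0.32,0,0.52,0,0,-0.059,0,-0.32,0,0.52,0])

```text
t: 27.08
eef_pos: [0.5625, -0.097, 0.1309]
ee_rot: [3.141, 0.266, -3.122]
force: [2.5, 0.7, 4.5]
width: 0.0119
gripper_force: 4.0
```

Run:
```python
from plan import *
s=log();print(s["eef_pos"],s["ee_rot"],s["force"].round(2),s["width"],s["gripper_force"],s["q"].round(2))
e=[hk(4,-.052,.187)]; print(proj("scene",e))
```

```text
[ 0.56249301 -0.09696416  0.13092316] [ 3.14144623  0.2657707  -3.12177169] [2.48 0.66 4.46] 0.011934980605043536 3.999354913830757 [ 0.2   0.17 -0.62  0.1  -0.52 -1.83]
[[278.80407801 189.98241312]]
```

Call:
arm_command(series=[0,0,0,0,0,0,0.3,0,0,0,0,0,0,0.3,0,0,0,0,0,0,0.3,0,0,0,0.25,0,-0.15,0.4,0,0,0,0.55,0,-0.35,0.4,0,0.17,0,0.55,0,-0.8,0.4,0,0.17,0,0.55,0,-1,0.4,0,0.17,0,0.55,0,-1,0.4])

```text
t: 28.08
eef_pos: [0.4839, -0.0985, 0.2149]
ee_rot: [3.141, -0.001, -3.122]
force: [0.3, -0.3, -1.7]
width: 0.0355
gripper_force: 0.0
```

```bash
cat > look.py <<'E'
from h import *
from path import hk
import sys
def green(i): pass
def mask(c,k):
    h=cv2.cvtColor(c,cv2.COLOR_BGR2HSV)
    lo,hi={"green":((45,80,30),(85,255,255)),"yellow":((22,120,80),(35,255,255)),"orange":((5,150,100),(16,255,255))}[k]
    return cv2.inRange(h,lo,hi)
def blobs(n,k,amin=6):
    c=arm.grab_frame(n);m=mask(c,k);N,L,st,ce=cv2.connectedComponentsWithStats(m)
    return [(st[j,4],ce[j].round(1).tolist(),st[j,:4].tolist()) for j in range(1,N) if st[j,4]>=amin]
E
python3 - <<'E'
from look import *
from plan import log
s=log();print(s["eef_pos"],s["force"].round(2),s["width"])
print(blobs("scene","green"))
print("expected handle scene",proj("scene",[hk(4,-.045,.187-.015),hk(4,-.045,.187-.095)]).round(1))
E
```

```text
[ 0.48386643 -0.09847131  0.21486869] [ 0.28 -0.31 -1.66] 0.0354634273815804
[(np.int32(26), [267.5, 217.7], [266, 213, 5, 11])]
expected handle scene [[276.6 195.8]
 [278.  221. ]]
```

Call:
arm_command(series=[0,0,0,0,0,-0.5,0.5,0,0,0,0,0,-1,0.5,0,0,0,0,0,-1,0.5,0,0,0,0,0,-1,0.5])

```text
t: 28.62
eef_pos: [0.4811, -0.0986, 0.3114]
ee_rot: [3.141, -0.004, -3.122]
force: [-1.4, -0.4, -1.3]
width: 0.044
gripper_force: 0.0
```

Run:
```python
from look import *
from plan import log
s=log();print(s["eef_pos"],s["force"].round(2))
for k in range(4): print(blobs("scene","green"))
for x in(-.045,-.03,-.016): print(x,proj("scene",[hk(4,x,.187-.015),hk(4,x,.187-.055),hk(4,x,.187-.095)]).round(1).tolist())
c=arm.grab_frame("scene"); print(c[200:240:3,262:286:2].tolist()[4][:6])
cv2.imwrite("pics/f2.png",c); cv2.imwrite("pics/f2t.png",arm.grab_frame("top"))
m=mask(c,"green"); ys,xs=np.nonzero(m[180:250,255:295]); print(list(zip((xs+255).tolist(),(ys+180).tolist())))
```

```text
[ 0.4811119  -0.09863097  0.31139568] [-1.44 -0.4  -1.35]
[]
[]
[]
[(np.int32(20), [267.7, 218.2], [266, 214, 5, 10])]
-0.045 [[276.6, 195.8], [277.3, 208.7], [278.0, 221.0]]
-0.03 [[271.4, 197.7], [272.2, 210.7], [273.0, 223.0]]
-0.016 [[266.5, 199.6], [267.4, 212.5], [268.3, 224.9]]
[[212, 121, 116], [229, 116, 65], [144, 94, 56], [73, 86, 59], [103, 88, 75], [111, 102, 102]]
[(268, 212), (267, 213), (268, 213), (267, 214), (267, 215), (267, 216), (266, 217), (267, 217), (266, 218), (267, 218), (266, 219), (267, 219), (265, 220), (266, 220), (265, 221), (266, 221), (265, 222), (264, 223), (265, 223), (265, 224)]
```

```bash
cat >> look.py <<'E'
# mat corners in world from the first top picture
def matpoly():
    return [atz("top",p,.004) for p in((203.,200.),(435.,198.),(441.,277.),(199.,279.))]
def comps(n,c=None):
    c=arm.grab_frame(n) if c is None else c
    pm=np.zeros(c.shape[:2],np.uint8); cv2.fillPoly(pm,[proj(n,matpoly()).astype(np.int32)],255); pm=cv2.erode(pm,np.ones((5,5)))
    h=cv2.cvtColor(c,cv2.COLOR_BGR2HSV); blue=cv2.inRange(h,(103,140,40),(125,255,255)); m=cv2.bitwise_and(pm,cv2.bitwise_not(blue))
    N,L,st,ce=cv2.connectedComponentsWithStats(m); out=[]
    for j in range(1,N):
        if st[j,4]<25: continue
        ys,xs=np.nonzero(L==j); W=np.array([atz(n,(x,y),.007)[:2] for x,y in zip(xs,ys)][::max(1,len(xs)//400)])
        mu=W.mean(0); u,sv,vt=np.linalg.svd(W-mu,full_matrices=False); a=vt[0]; a=a if a[0]>0 else -a; t=(W-mu)@a
        o=(W-mu)@np.array([-a[1],a[0]])
        ends=[mu+a*t.min(),mu+a*t.max()]
        out.append((int(st[j,4]),mu.round(4).tolist(),float(np.degrees(np.arctan2(a[1],a[0])).round(1)),float(np.ptp(t).round(3)),np.round(ends,4).tolist(),float(np.ptp(o).round(3)),c[ys,xs].mean(0).round().tolist()))
    return out
E
python3 - <<'E'
from look import *
print("first");[print(o) for o in comps("top",cv2.imread("pics/top0.png"))]
print("first scene");[print(o) for o in comps("scene",cv2.imread("pics/scene0.png"))]
print("now");[print(o) for o in comps("top",cv2.imread("pics/f2t.png"))]
print("now scene");[print(o) for o in comps("scene",cv2.imread("pics/f2.png"))]
E
```

```text
first
(373, [0.4609, 0.1366], -16.8, 0.184, [[0.376, 0.1622], [0.5526, 0.1089]], 0.038, [120.0, 102.0, 96.0])
(373, [0.4451, -0.2736], 1.2, 0.18, [[0.3634, -0.2754], [0.5433, -0.2715]], 0.041, [103.0, 100.0, 78.0])
(447, [0.4598, 0.2526], -4.9, 0.184, [[0.3619, 0.2611], [0.5447, 0.2452]], 0.04, [78.0, 110.0, 123.0])
(321, [0.4626, 0.0199], 0.3, 0.171, [[0.3674, 0.0194], [0.538, 0.0202]], 0.041, [79.0, 69.0, 85.0])
first sceneTraceback (most recent call last):
  File "<stdin>", line 3, in <module>
  File "look.py", line 22, in comps
    ys,xs=np.nonzero(L==j); W=np.array([atz(n,(x,y),.007)[:2] for x,y in zip(xs,ys)][::max(1,len(xs)//400)])
                                        ~~~^^^^^^^^^^^^^^
  File "h.py", line 10, in atz
    o,d=ray(n,p); return o+d*(z-o[2])/d[2]
        ~~~^^^^^
  File "h.py", line 7, in ray
    K,D,T=KD(n); u=cv2.undistortPoints(np.array([[p]],float),K,D)[0,0]
          ~~^^^
  File "h.py", line 4, in KD
    m=arm.camera_model(n); f=200/np.tan(np.radians(m["fovy"]/2))
ValueError: time passes only in moves, steps and waits
```

```bash
sed -i 's/^def KD/import functools\n@functools.lru_cache(None)\ndef KD/' h.py
python3 - <<'E'
from look import *
print("now");[print(o) for o in comps("top",cv2.imread("pics/f2t.png"))]
print("first scene");[print(o) for o in comps("scene",cv2.imread("pics/scene0.png"))]
print("now scene");[print(o) for o in comps("scene",cv2.imread("pics/f2.png"))]
E
```

```text
now
(8661, [0.4762, 0.1273], -78.6, 0.644, [[0.4316, 0.3495], [0.5585, -0.2824]], 0.274, [42.0, 46.0, 53.0])
(32, [0.3563, 0.0541], 14.0, 0.044, [[0.3375, 0.0494], [0.38, 0.06]], 0.007, [33.0, 23.0, 19.0])
first scene
(3371, [0.4967, -0.1246], 87.7, 0.441, [[0.4873, -0.3575], [0.5051, 0.0836]], 0.207, [145.0, 126.0, 135.0])
(516, [0.4657, 0.1341], -17.0, 0.186, [[0.3739, 0.1621], [0.5517, 0.1078]], 0.044, [212.0, 173.0, 166.0])
(689, [0.4593, 0.2521], -4.9, 0.186, [[0.3584, 0.2608], [0.5437, 0.2449]], 0.042, [135.0, 184.0, 198.0])
now scene
(3243, [0.503, -0.12], -89.8, 0.439, [[0.5022, 0.0833], [0.504, -0.356]], 0.199, [148.0, 128.0, 137.0])
(524, [0.465, 0.1343], -17.0, 0.188, [[0.3723, 0.1626], [0.5517, 0.1078]], 0.044, [216.0, 175.0, 168.0])
(691, [0.4591, 0.2521], -4.9, 0.186, [[0.3584, 0.2608], [0.5437, 0.2449]], 0.042, [138.0, 187.0, 200.0])
```

Call:
arm_command(series=[0,0,0,0,0.5,0,0.5,0,0,0,0.1,1,0,0.5,0,0,0,0.1,1,0,0.5])

```text
t: 29.3
eef_pos: [0.4696, 0.0035, 0.3124]
ee_rot: [3.141, -0.003, -3.118]
force: [0.3, -0.5, -0.5]
width: 0.0439
gripper_force: 0.0
```

Call:
arm_command(series=[0,0,0.1,0,0.5,0.5,0.5,0,0,0.2,0.2,1,1,0.5,0,0,0.2,0.2,1,1,0.5,0,0,0.2,0.2,1,1,0.5])

```text
t: 29.8
eef_pos: [0.4477, 0.1007, 0.2121]
ee_rot: [-3.139, -0.004, 2.85]
force: [-0.2, -0.4, -0.1]
width: 0.044
gripper_force: 0.0
```

Run:
```python
from plan import *
from look import comps
s=log();print(s["q"].round(2),s["eef_pos"],rel([.4527,.1387,.0275],down(163.1),s).round(3))
c=arm.grab_frame("scene");[print(o) for o in comps("scene",c)];cv2.imwrite("pics/f3.png",c)
```

```text
[ 0.65  0.03 -0.49 -0.   -1.05 -2.51] [0.44766166 0.10068601 0.21214115] [-1.000e-03 -2.000e-03  2.000e-03  5.400e-02  3.830e-01  1.846e+00]
(3383, [0.5025, -0.1249], -89.9, 0.442, [[0.502, 0.0833], [0.5031, -0.3583]], 0.203, [141.0, 124.0, 134.0])
(517, [0.4658, 0.1341], -17.0, 0.186, [[0.3739, 0.1622], [0.5517, 0.1077]], 0.044, [215.0, 175.0, 168.0])
(690, [0.4592, 0.2521], -4.9, 0.186, [[0.3584, 0.2608], [0.5437, 0.2449]], 0.042, [137.0, 186.0, 199.0])
```

Call:
arm_command(series=[0,0,0,0.05,0.38,0.4,0.5,0,0,0,0.05,0.38,0.8,0.5,0,0,0,0.05,0.38,1,0.5,0,0,0,0.05,0.38,1,0.5])

```text
t: 30.35
eef_pos: [0.4542, 0.1375, 0.1124]
ee_rot: [-3.139, -0.004, 2.847]
force: [0.1, -0.4, 1.1]
width: 0.0437
gripper_force: 0.0
```

Call:
arm_command(series=[0,0,0,0,0,0.4,0.4,0,0,0,0,0,0.7,0.3,0,0,0,0,0,0.84,0.3,0,0,0,0,0,0.84,0,0,0,0,0,0,0.84,0,0,0,0,0,0,0.84,0,0,0,0,0,0,0.84,0], force=25)

```text
t: 31.22
eef_pos: [0.4543, 0.1391, 0.0298]
ee_rot: [3.141, -0.001, 2.847]
force: [-0.2, -0.7, 7.1]
width: 0.0108
gripper_force: 25.0
```

Call:
arm_command(series=[0,0,0,0,0,0,0,0,0,0,0,0,-0.2,0,0,0,0,0,0,-0.6,0,0,0,0,0,0,-1,0,0,0,0,0,0,-1,0])

```text
t: 31.85
eef_pos: [0.4554, 0.1398, 0.1319]
ee_rot: [3.137, 0.001, 2.847]
force: [0.5, -0.6, -0.4]
width: 0.0109
gripper_force: 25.0
```

Call:
arm_command(series=[0,0,0,0,0,-0.5,0,0,0,0,0,0,-1,0,0,0,0,0,0,-1,0])

```text
t: 32.22
eef_pos: [0.4556, 0.1396, 0.2318]
ee_rot: [3.137, 0.001, 2.847]
force: [0.4, 0.5, -1.2]
width: 0.0109
gripper_force: 25.0
```

Run:
```python
from plan import *
from look import comps,blobs
s=log();print(s["q"].round(2),s["eef_pos"],s["width"],s["force"].round(2),to(1,-.06,.25,0,0,-1,s=s))
c=arm.grab_frame("scene");[print(o) for o in comps("scene",c)];print(blobs("scene","green"))
```

```text
[ 0.71  0.04 -0.44 -0.   -1.09 -2.57] [0.4556008  0.13955533 0.23182547] 0.010931050232248546 [ 0.36  0.46 -1.23] [ 0.003  0.001 -0.204 -0.65  -0.472 -0.388]
(3400, [0.5035, -0.1248], 89.9, 0.44, [[0.5033, -0.358], [0.5037, 0.082]], 0.203, [140.0, 123.0, 133.0])
(111, [0.3628, -0.0857], 77.2, 0.059, [[0.3561, -0.1154], [0.3691, -0.0581]], 0.048, [174.0, 121.0, 111.0])
(691, [0.4591, 0.2521], -4.9, 0.186, [[0.3584, 0.2608], [0.5437, 0.2449]], 0.042, [138.0, 186.0, 199.0])
[(np.int32(23), [269.9, 219.3], [269, 215, 3, 9])]
```

Call:
arm_command(series=[0,0,-0.05,0,0,-0.3,0,0,0,-0.1,0,0,-0.45,0,0,0,-0.15,-0.3,-0.2,-0.45,0,0,0,-0.2,-0.65,-0.47,-0.45,0,0,0,-0.2,-0.65,-0.47,-0.45,0,0,0,-0.2,-0.65,-0.47,-0.45,0])

```text
t: 33.08
eef_pos: [0.5021, 0.0743, 0.2717]
ee_rot: [-3.141, -0.006, -3.124]
force: [-0.1, 0.5, -0.7]
width: 0.0109
gripper_force: 25.0
```

```bash
cat >> look.py <<'E'
def save(i,s):
    pass
E
python3 - <<'E'
from plan import *
from look import *
s=log();print(s["q"].round(2),s["eef_pos"],to(1,-.06,.25,0,0,-1,d=.0835,s=s))
# where is the ring? centre of the steel ring in scene, against expectation
A=R.from_euler("xyz",s["ee_rot"]); eye=s["eef_pos"]+A.apply([-.0835,0,.0205]); print("eye",eye,proj("scene",[eye,hk(1)]))
c=arm.grab_frame("scene");cv2.imwrite("pics/f4.png",c)
x,y=proj("scene",[eye])[0].astype(int); g=cv2.cvtColor(c[y-14:y+15,x-16:x+17],cv2.COLOR_BGR2HSV)
for r in g: print("".join("#" if (p[1]<70 and p[2]>90) else "b" if 100<p[0]<128 and p[1]>120 else "." for p in r))
E
```

```text
[ 0.53  0.07 -0.31 -0.   -1.2  -2.08] [0.5020913  0.07432785 0.27174948] [-0.001 -0.004 -0.006 -0.034  0.011  0.012]
eye [0.58545507 0.07579757 0.2507537 ] [[323.84705404 200.54204126]
 [322.6914582  211.5469364 ]]
bbbbbbbbbbbbbbbbbb.##............
bbbbbbbbbbbbbbbbbbb.##...........
bbbbbbbbbbbbbbbbbbbb.##..........
bbbbbbbbbbbbbbbbbbbbb..#.........
bbbbbbbbbbbbbbbbbbbbbbb.##.......
bbbbbbbbbbbbbbbbbbbbbbbb.##......
bbbbbbbbbbbbbbbbbbbbbbbbb..#.....
bbbbbbbbbbbbbbbbbbbbbbbbbb..#....
bbbbbbbbbbbbbbbbbbbbbbbbbbb.#####
bbbbbbbbbbbbbbbbbbbbbbbbbbb.#####
bbbbbbbbbbbbb...##...bbbb..######
bbbbbbbbbbb..########....########
bbbbbbbbbb.#######....#########..
..bbbbbbbb.###..bbbbbb..####..bbb
##.bbbbbb.###.bbbbbbbbbb.##.bbbbb
##.bbbbbb.##.bbbbbbbbbbb.##.bbbbb
##.bbbbbbb##.bbbbbbbbbb.###bbbbbb
...bbbbbbb.##..bbbbbbb..##.bbbbbb
#..bbbbbbbb####.......####.bbbbbb
##bbbbbbbbbb.############.bbbbbbb
#.bbbbbbbbbbb..########..bbbbbbbb
#.bbbbbbbbbbbbbb......bbbbbbbbbbb
#.bbbbbbbbbbbbbbbbbbbbbbbbbbbbbbb
#bbbbbbbbbbbbbbbbbbbbbbbbbbbbbbbb
.bbbbbbbbbbbbbbbbbbbbbbbbbbbbbbbb
bbbbbbbbbbbbbbbbbbbbbbbbbbbbbbbbb
bbbbbbbbbbbbbb...bbbbbbbbbbbbbbbb
bbbbbbbbbbbbbb.##.bbbbbbbbbbbbbbb
bbbbbbbbbbbbbb###.bbbbbbbbbbbbbbb
```

Call:
arm_command(series=[0,0,0,-0.05,0.01,0,0,0,0,0,-0.05,0.01,0.1,0,0,0,0,-0.05,0.01,0.2,0,0,0,0,-0.05,0.01,0.3,0,0,0,0,-0.05,0.01,0.43,0,0,0,0,-0.05,0.01,0.43,0])

```text
t: 33.88
eef_pos: [0.5069, 0.0754, 0.2291]
ee_rot: [-3.141, -0.005, -3.122]
force: [-0.4, -0.5, -1.0]
width: 0.011
gripper_force: 25.0
```

Run:
```python
from plan import *
s=log();print(s["eef_pos"],s["force"].round(2),s["ee_rot"])
for a in((-.058,.205,15,5),(-.056,.198,30,10),(-.053,.192,45,15),(-.052,.187,60,15),(-.052,.187,65,15)): print(a,to(1,*a,-1,s=s))
```

```text
[0.50693957 0.07541564 0.22908149] [-0.39 -0.54 -0.96] [-3.14085954 -0.00530469 -3.12234756]
(-0.058, 0.205, 15, 5) [-0.001 -0.059 -0.005 -0.003  0.001  0.257]
(-0.056, 0.198, 30, 10) [-0.001 -0.114 -0.005 -0.092  0.002  0.533]
(-0.053, 0.192, 45, 15) [-0.001 -0.17  -0.005 -0.241  0.003  0.773]
(-0.052, 0.187, 60, 15) [-0.001 -0.17  -0.005 -0.428  0.005  0.957]
(-0.052, 0.187, 65, 15) [-0.001 -0.17  -0.005 -0.494  0.005  0.991]
```

Call:
arm_command(series=[0,0,0,0,0,0.02,0,0,-0.03,0,0,0,0.13,0,0,-0.059,0,-0.01,0,0.26,0,0,-0.085,0,-0.04,0,0.39,0,0,-0.114,0,-0.09,0,0.53,0,0,-0.14,0,-0.16,0,0.65,0,0,-0.17,0,-0.24,0,0.77,0,0,-0.17,0,-0.33,0,0.87,0], force=4)

```text
t: 34.88
eef_pos: [0.5404, 0.0764, 0.1435]
ee_rot: [3.141, 0.265, -3.121]
force: [0.9, -0.2, 2.6]
width: 0.012
gripper_force: 4.0
```

Run:
```python
from plan import *
s=log();print(s["eef_pos"],s["force"].round(2),s["ee_rot"],s["width"],to(1,-.052,.187,65,15,-1,s=s))
c=arm.grab_frame("scene");cv2.imwrite("pics/f5.png",c)
x,y=proj("scene",[hk(1,-.06,.2)])[0].astype(int); g=cv2.cvtColor(c[y-14:y+25,x-26:x+27],cv2.COLOR_BGR2HSV)
for r in g: print("".join("#" if (p[1]<70 and p[2]>90) else "b" if 100<p[0]<128 and p[1]>120 else "." for p in r))
```

```text
[0.54037065 0.0763522  0.14353145] [ 0.91 -0.23  2.59] [ 3.14128239  0.26481175 -3.1210399 ] 0.011993733526210148 [-0.001  0.002 -0.004 -0.113  0.001  0.173]
##.bbbbbb.###.bbbbbbbbbbbb...........................
##.bbbbb.####.bbbbbbbbbbbb...........................
###.b..######.bbbbbbbbbbbbb..........................
###.#########.bbbbbbbbbbbbbb.........................
#############.bbbbbbbbbbbbbb..........##.............
###########..bbbbbbbbbbbb....b.......##..............
#########..bbbbbbbbbbbbb.###.bb......#...............
#######.bbbbbbbbbbbbbbbb.####.bb...#.................
####..bbbbbbbbbbbbbbbbbb.####.bbbb.#.................
##.bbbbbbbbbbbbbbbbbbbbb......bbbbb.##...............
##.bbbbbbbbbbbbbbbbbbbbb......bbbbb.##...............
###.bbbbbbbbbbbbbbbbbbb..###.bbbbbb.##...............
####..bbbbbbbbbbbbbb.#######.bbbbbb.##...............
######.bbbbbbbbbbbbb.#######.bbbbbb####..............
#######.bbbbbbbbbbbb.#######.bbbbbb####..............
########.bbbbbbbbbb.########.bbbbb.#####............#
#########.bbbbbbb..##########.bbbb.#####...........##
##########.bbbb..#######
[... 463 characters left out ...]
##################.bbbbbbbbbbb..........############
####################.bbbbbbbbbbb.........############
#####################.bbbbbbbbbb###....#############.
######################.bbbbbbbbb####..##############.
#######################.bbbbbbb.####..#############.b
########################.bbbbbb#####..#############.b
.########################.bbbbb####....############bb
b.########################.bbbb.###....###########.bb
bb.########################.bb.........###########.bb
bbb..#######################...........###########bbb
bbbbb.#####################............##########.bbb
bbbbbb.###################..............#######..bbbb
bbbbbb.##################................######.bbbbb
```

Good. Finish the arc to 60–65°, then release and back off, as before.

Call:
arm_command(series=[0,0,0,-0.04,0,0.06,0,0,0,0,-0.08,0,0.12,0,0,0,0,-0.11,0,0.16,0,0,0,0,-0.11,0,0.16,0])

```text
t: 35.42
eef_pos: [0.557, 0.0774, 0.1317]
ee_rot: [3.14, 0.266, -3.122]
force: [1.2, 0.1, 5.9]
width: 0.0116
gripper_force: 4.0
```

Call:
arm_command(series=[0,0,0,0,0,0,0.3,0,0,0,0,0,0,0.3,0,0,0,0,0,0,0.3,0,0,0,0.25,0,-0.15,0.4,0,0,0,0.55,0,-0.35,0.4,0,0.17,0,0.55,0,-0.8,0.4,0,0.17,0,0.55,0,-1,0.4,0,0.17,0,0.55,0,-1,0.4])

```text
t: 36.42
eef_pos: [0.4786, 0.0765, 0.2157]
ee_rot: [3.139, -0.0, -3.122]
force: [0.3, 0.5, -0.9]
width: 0.0352
gripper_force: 0.0
```

Call:
arm_command(series=[0,0,0,0,0,-0.5,0.5,0,0,0,0,0,-1,0.5,0,0,0,0,0,-1,0.5])

```text
t: 36.8
eef_pos: [0.4777, 0.0754, 0.3161]
ee_rot: [3.139, 0.004, -3.122]
force: [-0.3, 0.4, -0.4]
width: 0.0437
gripper_force: 0.0
```

Run:
```python
from plan import *
from look import *
s=log();print(s["eef_pos"],s["force"].round(2),s["ee_rot"],s["width"],s["q"].round(2))
c=arm.grab_frame("scene");cv2.imwrite("pics/f6.png",c);[print(o) for o in comps("scene",c)];print(blobs("scene","green"))
x,y=proj("scene",[hk(1,-.03,.15)])[0].astype(int); g=cv2.cvtColor(c[y-20:y+40,x-26:x+27],cv2.COLOR_BGR2HSV); print(x,y)
for r in g: print("".join("#" if (p[1]<70 and p[2]>90) else "b" if 100<p[0]<128 and p[1]>120 else "." for p in r))
cv2.imwrite("pics/f6t.png",arm.grab_frame("top"))
```

```text
[0.4776911  0.07543407 0.31608669] [-0.3   0.36 -0.4 ] [ 3.13938781  0.00354814 -3.12235073] 0.043701396745391884 [ 0.56 -0.01 -0.29 -0.   -1.29 -2.12]
(3385, [0.5022, -0.1201], -89.2, 0.441, [[0.4994, 0.0844], [0.5054, -0.3566]], 0.204, [148.0, 128.0, 137.0])
(689, [0.459, 0.2521], -4.9, 0.186, [[0.3584, 0.2608], [0.5437, 0.2449]], 0.042, [138.0, 187.0, 200.0])
[]
311 242
.##################.bbbbbbbbb.#########bbbbbbbbbbbbbb
..##################.bbbbbbb.##########.bbbbbbbbbbbbb
..###################.bbb..############.bbbbbbbbbbbbb
..####################...#########...###bbbbbbbbbbbbb
..################################.b.###.bbbbbbbbbbb.
.###########################....###.b.##.bbbbbbbbbbb.
#..########################.bbbb###...##.bbbbbbbbbbb.
.bb.#######################.bbbb.###...#.bbbbbbbbbbb.
.bb..#######################.bbbb.#######.bbb...bbbb.
.bbbb.#######################.bbbb.#####.bbb.....bbb.
.bbbbb.#######################.bbbb####..bbb.....bbb.
bbbbbbb.#######################.bbb.###.bbb......bb.#
bbbbbbbb.#######################.bb.###.bbb####.....#
bbbbbbbbb.############
[... 1815 characters left out ...]
#########....................................#######
###########...............................#...#######
############..................................#######
#############......................#......#..#..#####
#############...............#.......#.......#.bb.####
##############............................#.#bbbb.###
###############...........................##.bbbbb.##
################..........................##bbbbbbb.b
#################...........................bbbbbbbbb
##################.........................bbbbbbbbbb
###################.......................#bbbbbbbbbb
####################......................#.bbbbbbbbb
#####################...................###.bbbbbbbbb
```

Run:
```python
from look import *
c=cv2.imread("pics/f6.png");c0=cv2.imread("pics/scene0.png")
for im in(c0,c):
    g=cv2.cvtColor(im[228:254,330:382],cv2.COLOR_BGR2HSV)
    for r in g: print("".join("#" if (p[1]<90 and p[2]>90) else "b" if 100<p[0]<128 and p[1]>120 and p[2]>110 else "k" if p[2]<80 else "." for p in r))
    print()
t=cv2.imread("pics/f6t.png")
g=cv2.cvtColor(t[205:270:2,295:330],cv2.COLOR_BGR2HSV)
for r in g: print("".join("#" if (p[1]<90 and p[2]>90) else "b" if 100<p[0]<128 and p[1]>120 and p[2]>60 else "k" if p[2]<80 else "o" for p in r))
```

```text
bbbbbbb####bbbbbbbbbbbbbbbbbbbbbbbbbbbbbbbbbbbb###..
bbbbbbb.##.bbbbbbbbbbbbbbbbbbbbbbbbbbbbbbbbbbbbb.##.
bbbbbbb....bbbbbbbbbbbbbbbbbbbbbbbbbbbbbbbbbbbbbb.##
bbbbbbb###.bbbbbbbbbbbbbbbbbbbbbbbbbbbbbbbbbbbbbbb.#
bbbbbbb###.bbbbbbbbbbbbbbbbbbbbbbbbbbbbbbbbbbbbbbbbb
......####bbbbbbbbbbbbbbbbbbbbbbbbbbbbbbbbbbbbbbbbbb
k#########bbbbbbbbbbbbbbbbbbbbbbbbbbbbbbbbbbbbbbbbbb
kk#######.bbbbbbbbbbbbbbbbbbbbbbbbbb..##..bbbbbbbbbb
kkk.#####bbbbbbbbbbbbbbbbbbbbbbbbb.########.bbbbbbbb
kkkkkkkk.bbbbbbbbbbbbbbbbbbbbbbbb.####...###.bbbbbbb
kkkkkkkk.bbbbbbbbbbbbbbbbbbbbbbbb###.bbbbb.##.bbbbbb
kkkkkkkk.bbbbbbbbbbbbbbbbbbbbbbbb##.bbbbbbb.##.bbbbb
kkkkkkkk.bbbbbbbbbbbbbbbbbbbbbbb.##.bbbbbbb.##.bbbbb
kkkkkkkkbbbbbbbbbbbbbbbbbbbbbbbb.##.bbbbbbb###.bbbbb
kkkkkkkk.bbbbbbbbbbbbbbbbbbbbbbb#.###.....####bbbbbb
kkkkkkkk##..bbbbbbbbbbbbbbbbbb......#########.bbbbbb
kkkkkkkk####.bbbbbbbbbbbbbb......bbbb.#####.bbbbbbbb
kkkkkkkk#####.bbbbbbbbbbb.....bbbbbbbbbbbbbbbbbbbbbb
kkkkkkkk######bbbbbbbbb.....bbbbbbbbbbbbbbbbbbbbbbbb
kkkkkkkk######.bbbbbb..k..bbbbbbbbbbbbbbbbbbbbbbbbbb
kkkkkkkk#######.bbb.....bbbbbbbbbbbbbbbb
[... 2145 characters left out ...]
kbbbbbbbbbbbbbbb
bbbbbbbbbbbbbbbbbkkkbbbbbbbbbbbbbbb
bbbbbbbbbbbbbbbbbkkkbbbbbbbbbbbbbbb
bbbbbbbbbbbbbbbbbkkkbbbbbbbbbbbbbbb
bbbbbbbbbbbbbbbbbkkkbbbbbbbbbbbbbbb
bbbbbbbbbbbbbbbbbkkkbbbbbbbbbbbbbbb
bbbbbbbbbbbbbbbbbkkkbbbbbbbbbbbbbbb
bbbbbbbbbbbbbbbbbkkkbbbbbbbbbbbbbbb
bbbbbbbbbbbbbbbbbkkkbbbbbbbbbbbbbbb
bbbbbbbbbbbbbbbbbkkkbbbbbbbbbbbbbbb
bbbbbbbbbbbbbbbbbkkkbbbbbbbbbbbbbbb
bbbbbbbbbbbbbbbbokkkobbbbbbbbbbbbbb
bbbbbbbbbbbbbb###ooo###obbbbbbbbbbb
bbbbbbbbbbbbo##bbbbbbb##obbbbbbbbbb
bbbbbbbbbbbb##obbbbbbbo##bbbbbbbbbb
bbbbbbbbbbbbo##bbbbbbbo#obbbbbbbbbb
bbbbbbbbbbbbbo##obbbo##bbbbbbbbbbbb
bbbbbbbbbbbbbbboo###obbbbbbbbbbbbbb
bbbbbbbbbbbbbbbbbbbbbbbbbbbbbbbbbbb
bbbbbbbbbbbbbbbbbbbbbbbbbbbbbbbbbbb
```

Run:
```python
from plan import *
print(rel([.463,.019,.0275],down(180)).round(3))
```

```text
[-0.    -0.003  0.012  0.124 -0.555  2.843]
```

Call:
arm_command(series=[0,0,0.01,0.06,-0.3,0.3,0.5,0,0,0.01,0.12,-0.55,0.6,0.5,0,0,0.01,0.12,-0.55,1,0.5,0,0,0.01,0.12,-0.55,1,0.5])

```text
t: 37.45
eef_pos: [0.4625, 0.0187, 0.2096]
ee_rot: [-3.139, -0.01, -3.139]
force: [0.5, 0.3, 0.7]
width: 0.044
gripper_force: 0.0
```

Call:
arm_command(series=[0,0,0,0,0,0.5,0.5,0,0,0,0,0,0.9,0.5,0,0,0,0,0,0.9,0.5,0,0,0,0,0,0.9,0.5])

```text
t: 37.95
eef_pos: [0.4661, 0.0204, 0.1248]
ee_rot: [3.141, -0.001, -3.137]
force: [1.3, 0.4, 0.5]
width: 0.0439
gripper_force: 0.0
```

Run:
```python
from plan import *
s=log();print(s["eef_pos"],rel([.463,.019,.0275],down(180),s).round(3))
```

```text
[0.46605802 0.02043593 0.12482185] [ 0.    -0.001  0.003  0.029 -0.014  0.973]
```

Call:
arm_command(series=[0,0,0,0.03,-0.01,0.4,0.4,0,0,0,0.03,-0.01,0.8,0.3,0,0,0,0.03,-0.01,0.96,0.3,0,0,0,0.03,-0.01,0.96,0,0,0,0,0.03,-0.01,0.96,0,0,0,0,0.03,-0.01,0.96,0,0,0,0,0.03,-0.01,0.96,0], force=25)

```text
t: 38.83
eef_pos: [0.4629, 0.0196, 0.0285]
ee_rot: [3.14, 0.0, -3.137]
force: [-0.3, 1.7, 7.4]
width: 0.0114
gripper_force: 25.0
```

Call:
arm_command(series=[0,0,0,0,0,0,0,0,0,0,0,0,-0.2,0,0,0,0,0,0,-0.6,0,0,0,0,0,0,-1,0,0,0,0,0,0,-1,0])

```text
t: 39.45
eef_pos: [0.4638, 0.0197, 0.1306]
ee_rot: [3.139, 0.004, -3.137]
force: [-0.2, 0.2, -1.0]
width: 0.0113
gripper_force: 25.0
```

Call:
arm_command(series=[0,0,0,0,0,-0.5,0,0,0,0,0,0,-1,0,0,0,0,0,0,-1,0])

```text
t: 39.83
eef_pos: [0.4638, 0.0195, 0.2304]
ee_rot: [3.139, 0.003, -3.137]
force: [0.5, 0.6, -2.0]
width: 0.0113
gripper_force: 25.0
```

Run:
```python
from plan import *
s=log();print(s["eef_pos"],s["ee_rot"],s["width"],s["force"],s["q"].round(2),to(3,-.06,.25,0,0,1,d=.08,s=s))
```

```text
[0.46384905 0.01949086 0.23038172] [ 3.13896795  0.00342202 -3.13749942] 0.011256402811329582 [ 0.45503435  0.60223858 -2.03981071] [ 0.47  0.02 -0.46 -0.   -1.09 -2.03] [ 0.003 -0.003  1.986 -0.481 -0.6   -0.401]
```

Call:
arm_command(series=[0,0,-0.1,0,0,-0.3,0,0,0,-0.2,0,0,-0.6,0,0,0,-0.3,0,0,-0.6,0,0,0,-0.4,0,0,-0.6,0,0,0,-0.5,0,0,-0.6,0,0,0,-0.6,0,0,-0.6,0,0,0,-0.7,0,0,-0.6,0,0,0,-0.8,0,0,-0.6,0])

```text
t: 40.83
eef_pos: [0.4616, 0.0188, 0.2854]
ee_rot: [3.137, -0.002, -1.876]
force: [-0.0, -0.9, -1.9]
width: 0.0113
gripper_force: 25.0
```

Call:
arm_command(series=[0,0,-0.1,0,0,0,0,0,0,-0.2,0,0,0,0,0,0,-0.3,0,0,0,0,0,0,-0.4,0,0,0,0,0,0,-0.5,0,0,0,0,0,0,-0.6,0,0,0,0,0,0,-0.7,0,0,0,0,0,0,-0.8,0,0,0,0])

```text
t: 41.82
eef_pos: [0.4616, 0.0188, 0.2855]
ee_rot: [3.138, 0.004, -0.62]
force: [0.6, -0.3, -0.4]
width: 0.0114
gripper_force: 25.0
```

Run:
```python
from plan import *
s=log();print(s["eef_pos"],s["ee_rot"],s["width"],s["q"].round(2),to(3,-.06,.25,0,0,1,d=.08,s=s))
```

```text
[0.46162849 0.01882292 0.28547867] [ 3.13844242  0.00411507 -0.619625  ] 0.011409414393115573 [ 0.47 -0.02 -0.37 -0.   -1.23  0.48] [ 0.001  0.003 -0.411  0.755  0.189  0.147]
```

Call:
arm_command(series=[0,0,-0.1,0.1,0,0,0,0,0,-0.2,0.3,0.1,0,0,0,0,-0.3,0.55,0.19,0,0,0,0,-0.41,0.75,0.19,0.1,0,0,0,-0.41,0.75,0.19,0.14,0,0,0,-0.41,0.75,0.19,0.14,0])

```text
t: 42.58
eef_pos: [0.5111, -0.0403, 0.2716]
ee_rot: [3.142, 0.005, 0.016]
force: [-0.5, -0.3, -0.8]
width: 0.011
gripper_force: 25.0
```

```bash
cat >> look.py <<'E'
def asc(c,x,y,w=26,u=14,d=16):
    g=cv2.cvtColor(c[y-u:y+d,x-w:x+w+1],cv2.COLOR_BGR2HSV); print("centre",x,y)
    for r in g: print("".join("#" if (p[1]<70 and p[2]>90) else "b" if 100<p[0]<128 and p[1]>120 else "." for p in r))
E
python3 - <<'E'
from plan import *
from look import *
s=log();print(s["eef_pos"],to(3,-.06,.25,0,0,1,d=.08,s=s))
A=R.from_euler("xyz",s["ee_rot"]); eye=s["eef_pos"]+A.apply([.08,0,.0205]); print("eye",eye,proj("scene",[eye,hk(3)]))
c=arm.grab_frame("scene");asc(c,*proj("scene",[eye])[0].astype(int))
E
```

```text
[ 0.5110894  -0.04033774  0.27159001] [ 0.     0.003 -0.007  0.01   0.001  0.011]
eye [ 0.59096558 -0.03905177  0.25065218] [[293.84097704 177.26694339]
 [293.81524548 187.17774652]]
centre 293 177
...............................................###...
...............................................###...
.................................................#...
.....................................................
.....................................................
.....................................................
.....................................................
.....................................................
.....................................................
.....................................................
.........................##..................#.......
......................#######.............bb.#.......
....................########..####.....bbbbbb.#......
....................####........####.bbbbbbbb..#.....
...................###..........###.bbbbbbbbbbb.##...
.............##....###.......######.bbbbbbbbbbbb.##..
.............#.....###.....########bbbbbbbbbbbbbb.##.
....................####.#########.bbbbbbbbbbbbbbb..#
....................#############.bbbbbbbbbbbbbbbbbb.
..............#..###...########..bbbbbbbbbbbbbbbbbbbb
.............#####..bbbb......bbbbbbbbbbbbbbbbbbbbbbb
.............##..bbbbbbbbbbbbbbbbbbbbbbbbbbbbbbbbbbbb
......###..####.bbbbbbbbbbbbbbbbbbbbbbbbbbbbbbbbbbbbb
.....#########.bbbbbbbbbbbbbbbbbbbbbbbbbbbbbbbbbbbbbb
....#########.bbbbbbbbbbbb.bbbbbbbbbbbbbbbbbbbbbbbbbb
#############bbbbbbbbbbbb...bbbbbbbbbbbbbbbbbbbbbbbbb
#############bbb......bbb.##.bbbbbbbbbbbbbbbbbbbbbbbb
#######.b.###.b........bb.##.bbbbbbbbbbbbbbbbbbbbbbbb
######.bbb.##..........bb....bbbbbbbbbbbbbbbbbbbbbbbb
#######.bb.##..........bb.##.bbbbbbbbbbbbbbbbbbbbbbbb
```

Call:
arm_command(series=[0,0,0,0.01,0,0.1,0,0,0,0,0.01,0,0.2,0,0,0,0,0.01,0,0.3,0,0,0,0,0.01,0,0.43,0,0,0,0,0.01,0,0.43,0])

```text
t: 43.25
eef_pos: [0.5121, -0.0404, 0.2285]
ee_rot: [3.141, 0.005, 0.019]
force: [0.4, 0.9, -0.7]
width: 0.0116
gripper_force: 25.0
```

Run:
```python
from plan import *
s=log();print(s["eef_pos"],s["force"].round(2),s["ee_rot"])
for a in((-.058,.205,15,5),(-.056,.198,30,10),(-.053,.192,45,15),(-.052,.187,60,15),(-.052,.187,65,15)): print(a,to(3,*a,1,d=.08,s=s))
```

```text
[ 0.51208169 -0.04044274  0.22847312] [ 0.39  0.87 -0.7 ] [3.14142455 0.00546671 0.01926165]
(-0.058, 0.205, 15, 5) [ 0.     0.059 -0.005  0.031 -0.001  0.237]
(-0.056, 0.198, 30, 10) [ 0.     0.115 -0.005  0.114 -0.001  0.502]
(-0.053, 0.192, 45, 15) [ 0.001  0.17  -0.005  0.255 -0.002  0.731]
(-0.052, 0.187, 60, 15) [ 0.001  0.17  -0.005  0.432 -0.004  0.907]
(-0.052, 0.187, 65, 15) [ 0.001  0.17  -0.005  0.494 -0.004  0.939]
```

Call:
arm_command(series=[0,0,0,0.01,0,0.02,0,0,0.03,0,0.02,0,0.12,0,0,0.059,0,0.03,0,0.24,0,0,0.085,0,0.06,0,0.37,0,0,0.115,0,0.11,0,0.5,0,0,0.14,0,0.18,0,0.62,0,0,0.17,0,0.25,0,0.73,0,0,0.17,0,0.34,0,0.82,0], force=4)

```text
t: 44.25
eef_pos: [0.5463, -0.0398, 0.1477]
ee_rot: [-3.141, -0.264, 0.02]
force: [-0.8, 0.5, -0.6]
width: 0.0118
gripper_force: 4.0
```

Run:
```python
from plan import *
from look import *
s=log();print(s["eef_pos"],s["force"].round(2),s["ee_rot"],s["width"],to(3,-.052,.187,62,15,1,d=.08,s=s))
c=arm.grab_frame("scene");asc(c,*proj("scene",[hk(3,-.055,.2)])[0].astype(int),d=25)
```

```text
[ 0.54625835 -0.03979904  0.14768605] [-0.84  0.49 -0.6 ] [-3.14149645 -0.26405928  0.01995971] 0.011824931181487714 [ 0.001 -0.001 -0.004  0.076 -0.004  0.14 ]
centre 292 196
..............###.####...bb.......................###
.............######...bbbbb........................##
.......####.######.bbbbbbbbb.........................
......###########.bbbbbbbbbbb.........##.............
......###########.bbbbbbbbbb..........#..............
#..##############.bbbbbbbb....b......#...............
###############.......bbb.####.bb..##................
##############..........b.####.bbbbb.................
##############............##...bbbbbb.#..............
#########..####................bbbbbbb#..............
#########..####...........#....bbbbbbb#..............
##########.####...........####bbbbbbb.#..............
##############............####bbbbbbb.#..............
##############...........#####bbbbbbb.##..........##.
#############...........######bbbbbbb####........##..
#############...........######bbbbbbb####........#...
#############...........#####.bbbbbbb######..........
######
[... 481 characters left out ...]
##########................#######.##################
b.##########..............##########################.
bb.##########............###########################b
bbb.###########........############################.b
bbbb.###################################..#########.b
bbbbb..################################...#########.b
bbbbb...##########################..bbb...#########bb
bbbbb.....######################..bbbbbb..########.bb
.bbbb.......####################.bbbbbbb.#########.bb
.bbbb.........###################.bbbbbbb.######..bbb
#.bbb...............##############..bbbbbbb.##..bbbbb
.#.bbb..............################.bbbbbbbb..bb....
..#.................#################.bbbbbbbb....###
```

Ring is on. Finish, release, and retreat.

Call:
arm_command(series=[0,0,0,0.03,0,0.06,0,0,0,0,0.06,0,0.12,0,0,0,0,0.07,0,0.14,0,0,0,0,0.07,0,0.14,0])

```text
t: 44.8
eef_pos: [0.5587, -0.039, 0.1371]
ee_rot: [-3.141, -0.267, 0.02]
force: [3.0, 0.4, 4.9]
width: 0.0117
gripper_force: 4.0
```

Call:
arm_command(series=[0,0,0,0,0,0,0.3,0,0,0,0,0,0,0.3,0,0,0,0,0,0,0.3,0,0,0,-0.25,0,-0.15,0.4,0,0,0,-0.55,0,-0.35,0.4,0,-0.17,0,-0.55,0,-0.8,0.4,0,-0.17,0,-0.55,0,-1,0.4,0,-0.17,0,-0.55,0,-1,0.4])

```text
t: 45.8
eef_pos: [0.4802, -0.0405, 0.2206]
ee_rot: [-3.141, 0.001, 0.019]
force: [0.6, -0.3, -0.6]
width: 0.0348
gripper_force: 0.0
```

Call:
arm_command(series=[0,0,0,0,0,-0.5,0.5,0,0,0,0,0,-1,0.5,0,0,0,0,0,-1,0.5])

```text
t: 46.18
eef_pos: [0.4796, -0.041, 0.3213]
ee_rot: [-3.141, -0.004, 0.019]
force: [0.1, 0.8, -1.7]
width: 0.0439
gripper_force: 0.0
```

Run:
```python
from plan import *
from look import *
s=log();print(s["eef_pos"],s["force"].round(2),s["ee_rot"],s["width"],s["q"].round(2))
c=arm.grab_frame("scene");cv2.imwrite("pics/f7.png",c);[print(o) for o in comps("scene",c)];print(blobs("scene","green"),blobs("scene","orange"))
print(proj("scene",[hk(3,-.03,.187-.14),hk(3,-.045,.187-.14)]))
```

```text
[ 0.47960807 -0.04097097  0.32130148] [ 0.14  0.85 -1.65] [-3.14054973 -0.00395339  0.01938156] 0.043889851387369075 [ 0.32 -0.01 -0.28  0.   -1.3   1.27]
(3179, [0.5075, -0.1269], 87.8, 0.44, [[0.4987, -0.3587], [0.5155, 0.0808]], 0.152, [148.0, 129.0, 139.0])
(691, [0.4591, 0.2521], -4.9, 0.186, [[0.3584, 0.2608], [0.5437, 0.2449]], 0.042, [137.0, 186.0, 199.0])
[] [(np.int32(1922), [253.1, 120.9], [196, 101, 122, 51])]
[[285.28232225 248.23872854]
 [290.2086383  246.06246368]]
```

Call:
arm_command(series=[0,0,0,0,-0.5,0,0.5,0,0,0,0,-1,0,0.5,0,0,0,0,-1,0,0.5])

```text
t: 46.7
eef_pos: [0.4756, 0.0611, 0.3165]
ee_rot: [3.141, 0.005, 0.023]
force: [-0.6, 0.0, -0.5]
width: 0.0441
gripper_force: 0.0
```

Call:
arm_command(series=[0,0,0,0,-0.5,0.3,0.5,0,0,0.03,-0.05,-1,0.6,0.5,0,0,0.06,-0.1,-1,0.9,0.5,0,0,0.06,-0.1,-1,0.9,0.5])

```text
t: 47.2
eef_pos: [0.4621, 0.1574, 0.2254]
ee_rot: [3.137, 0.008, -0.074]
force: [0.3, -0.4, 1.0]
width: 0.0441
gripper_force: 0.0
```

Run:
```python
from plan import *
from look import *
s=log();print(s["eef_pos"],s["q"].round(2),rel([.4642,.2522,.0275],down(-4.9),s).round(3))
c=arm.grab_frame("scene");[print(o) for o in comps("scene",c)];print(blobs("scene","green"))
```

```text
[0.46210409 0.15741764 0.22540417] [ 0.73  0.07 -0.42 -0.   -1.09  0.77] [ 0.003  0.005  0.007 -0.034 -0.955  1.975]
(3326, [0.5072, -0.1305], 86.7, 0.438, [[0.494, -0.3585], [0.5193, 0.0791]], 0.144, [139.0, 124.0, 134.0])
(691, [0.4591, 0.2521], -4.9, 0.186, [[0.3584, 0.2608], [0.5437, 0.2449]], 0.042, [137.0, 186.0, 199.0])
[]
```

Call:
arm_command(series=[0,0,0.01,-0.02,-0.5,0.4,0.5,0,0,0.01,-0.03,-0.95,0.8,0.5,0,0,0.01,-0.03,-0.95,1,0.5,0,0,0.01,-0.03,-0.95,1,0.5])

```text
t: 47.8
eef_pos: [0.468, 0.2531, 0.128]
ee_rot: [3.14, 0.004, -0.09]
force: [-0.3, -0.4, 0.7]
width: 0.0439
gripper_force: 0.0
```

Run:
```python
from plan import *
s=log();print(s["eef_pos"],s["q"].round(2),rel([.4642,.2522,.0275],down(-4.9),s).round(3))
```

```text
[0.46797683 0.25314743 0.12795015] [ 0.86  0.24 -0.46 -0.   -0.87  0.62] [ 1.000e-03  3.000e-03 -3.000e-03 -3.300e-02  1.100e-02  1.005e+00]
```

Call:
arm_command(series=[0,0,0,-0.03,0.01,0.4,0.4,0,0,0,-0.03,0.01,0.8,0.3,0,0,0,-0.03,0.01,0.99,0.3,0,0,0,-0.03,0.01,0.99,0,0,0,0,-0.03,0.01,0.99,0,0,0,0,-0.03,0.01,0.99,0,0,0,0,-0.03,0.01,0.99,0], force=25)

```text
t: 48.68
eef_pos: [0.4655, 0.2537, 0.031]
ee_rot: [-3.14, 0.001, -0.09]
force: [0.8, -1.3, 8.0]
width: 0.0099
gripper_force: 25.0
```

Call:
arm_command(series=[0,0,0,0,0,0,0,0,0,0,0,0,-0.2,0,0,0,0,0,0,-0.6,0,0,0,0,0,0,-1,0,0,0,0,0,0,-1,0])

```text
t: 49.3
eef_pos: [0.4663, 0.2546, 0.1333]
ee_rot: [-3.136, -0.002, -0.09]
force: [-0.1, 0.6, -1.1]
width: 0.0
gripper_force: 0.0
```

Call:
arm_command(series=[0,0,0,0,0,-0.5,0,0,0,0,0,0,-1,0,0,0,0,0,0,-1,0])

```text
t: 49.68
eef_pos: [0.4665, 0.2543, 0.2333]
ee_rot: [-3.136, -0.002, -0.09]
force: [-0.1, 0.7, -0.8]
width: 0.0003
gripper_force: 0.0
```

Run:
```python
from plan import *
from look import *
s=log();print(s["eef_pos"],s["ee_rot"],s["width"],s["force"],s["q"].round(2),to(0,-.06,.25,0,0,-1,s=s))
c=arm.grab_frame("scene");[print(o) for o in comps("scene",c)]
```

```text
[0.46649297 0.25434199 0.23332615] [-3.13604985e+00 -1.96172376e-03 -8.99082296e-02] 0.00033602537752499146 [-0.07319822  0.7086673  -0.76531824] [ 0.87  0.13 -0.33 -0.   -1.11  0.61] [-0.002  0.005  1.926  0.468  1.17  -0.377]
(3403, [0.5068, -0.1264], 86.9, 0.447, [[0.4944, -0.3588], [0.5182, 0.0872]], 0.154, [133.0, 118.0, 128.0])
(700, [0.4598, 0.2634], -3.0, 0.185, [[0.359, 0.2687], [0.5436, 0.259]], 0.042, [134.0, 185.0, 199.0])
```

Run:
```python
from plan import *
s=log();print(rel([.4649,.2633,.0265],down(-3),s).round(3))
```

```text
[-2.000e-03  1.000e-03 -2.400e-02 -1.100e-02 -9.000e-02  2.044e+00]
```

Call:
arm_command(series=[0,0,-0.02,-0.01,-0.09,0.3,0.4,0,0,-0.02,-0.01,-0.09,0.7,0.4,0,0,-0.02,-0.01,-0.09,1,0.4,0,0,-0.02,-0.01,-0.09,1,0.4,0,0,-0.02,-0.01,-0.09,1,0.4])

```text
t: 50.35
eef_pos: [0.4648, 0.2622, 0.1298]
ee_rot: [3.141, 0.003, -0.059]
force: [0.4, 0.8, 0.9]
width: 0.0348
gripper_force: 0.0
```

Call:
arm_command(series=[0,0,0,0,0,0.4,0.4,0,0,0,0,0,0.8,0.4,0,0,0,0,0,1,0.4,0,0,0,0,0,1,0.4])

```text
t: 50.85
eef_pos: [0.4642, 0.262, 0.0292]
ee_rot: [3.141, 0.004, -0.059]
force: [-0.4, 0.1, 0.0]
width: 0.035
gripper_force: 0.0
```

Run:
```python
from plan import *
from look import *
s=log();print(s["eef_pos"],s["width"],s["force"].round(2),rel([.4649,.2633,.0265],down(-3),s).round(3))
c=arm.grab_frame("scene");[print(o) for o in comps("scene",c)]
```

```text
[0.46416211 0.26195188 0.02920097] 0.034979600783585856 [-0.37  0.08  0.04] [ 0.001  0.002 -0.004  0.007 -0.014  0.027]
(3501, [0.5054, -0.1263], 86.8, 0.448, [[0.4922, -0.359], [0.5175, 0.0881]], 0.154, [141.0, 127.0, 138.0])
(3411, [0.4127, 0.2221], 69.8, 0.255, [[0.3611, 0.0817], [0.449, 0.3207]], 0.203, [101.0, 99.0, 107.0])
```

Call:
arm_command(series=[0,0,0,0,-0.01,0.025,0.4,0,0,0,0,-0.01,0.025,0.2,0,0,0,0,-0.01,0.025,0,0,0,0,0,-0.01,0.025,0,0,0,0,0,-0.01,0.025,0,0,0,0,0,-0.01,0.025,0], force=20)

```text
t: 51.65
eef_pos: [0.4643, 0.2632, 0.0272]
ee_rot: [-3.141, 0.003, -0.059]
force: [-2.6, -0.1, 6.3]
width: 0.0114
gripper_force: 20.3
```

Call:
arm_command(series=[0,0,0,0,0,0,0,0,0,0,0,0,-0.05,0,0,0,0,0,0,-0.1,0,0,0,0,0,0,-0.2,0,0,0,0,0,0,-0.2,0])

```text
t: 52.28
eef_pos: [0.4648, 0.2636, 0.0479]
ee_rot: [-3.14, 0.002, -0.059]
force: [-0.1, -0.4, 0.2]
width: 0.0113
gripper_force: 20.2
```

Call:
arm_command(series=[0,0,0,0,0,-0.5,0,0,0,0,0,0,-1,0,0,0,0,0,0,-1,0], force=25)

```text
t: 52.65
eef_pos: [0.4665, 0.2648, 0.151]
ee_rot: [-3.136, -0.002, -0.058]
force: [0.1, 0.7, -1.0]
width: 0.0112
gripper_force: 25.2
```

Call:
arm_command(series=[0,0,0,0,0,-0.5,0,0,0,0.1,0,0,-1,0,0,0,0.2,0,0,-1,0,0,0,0.3,0,0,-1,0,0,0,0.4,0,0,-1,0,0,0,0.5,0,0,-1,0,0,0,0.6,0,0,-1,0,0,0,0.7,0,0,-1,0])

```text
t: 53.65
eef_pos: [0.4645, 0.2628, 0.2458]
ee_rot: [3.137, 0.001, -1.164]
force: [-0.2, -0.7, -0.3]
width: 0.0113
gripper_force: 25.2
```

Call:
arm_command(series=[0,0,0.1,0,0,0,0,0,0,0.2,0,0,-0.2,0,0,0,0.3,0,0,-0.3,0,0,0,0.4,0,0,-0.3,0,0,0,0.5,0,0,-0.3,0,0,0,0.6,0,0,-0.3,0,0,0,0.7,0,0,-0.3,0,0,0,0.8,0,0,-0.3,0])

```text
t: 54.65
eef_pos: [0.4646, 0.2628, 0.2757]
ee_rot: [3.139, -0.004, -2.421]
force: [-0.0, -0.4, 0.2]
width: 0.0116
gripper_force: 25.2
```

Run:
```python
from plan import *
s=log();print(s["eef_pos"],s["ee_rot"],s["width"],s["gripper_force"],s["q"].round(2),to(0,-.06,.25,0,0,-1,s=s))
```

```text
[0.46464633 0.26280467 0.275749  ] [ 3.1392536  -0.00365233 -2.42063627] 0.011561023186024649 25.184035865804617 [ 0.88  0.11 -0.25 -0.   -1.21 -1.73] [ 1.000e-03 -3.000e-03  4.420e-01  5.700e-01 -1.222e+00  5.200e-02]
```

Call:
arm_command(series=[0,0,0.1,0.1,-0.2,0,0,0,0,0.2,0.2,-0.4,0,0,0,0,0.3,0.35,-0.7,0,0,0,0,0.44,0.5,-1,0,0,0,0,0.44,0.5,-1,0,0])

```text
t: 55.28
eef_pos: [0.4939, 0.1533, 0.2758]
ee_rot: [-3.141, -0.004, -3.112]
force: [-0.7, 0.2, -0.3]
width: 0.0113
gripper_force: 25.2
```

Run:
```python
from plan import *
s=log();print(s["eef_pos"],s["ee_rot"],to(0,-.06,.25,0,0,-1,s=s))
```

```text
[0.49391256 0.15329044 0.27577335] [-3.1412511  -0.00435639 -3.11154024] [-0.    -0.003  0.002 -0.08  -0.201  0.052]
```

Call:
arm_command(series=[0,0,0,-0.04,-0.1,0,0,0,0,0,-0.08,-0.2,0.05,0,0,0,0,-0.08,-0.2,0.05,0])

```text
t: 55.65
eef_pos: [0.5026, 0.1349, 0.2709]
ee_rot: [-3.141, -0.004, -3.106]
force: [-0.3, 0.0, -0.7]
width: 0.0114
gripper_force: 25.2
```

Run:
```python
from plan import *
from look import *
s=log();print(s["eef_pos"],to(0,-.06,.25,0,0,-1,s=s))
A=R.from_euler("xyz",s["ee_rot"]); eye=s["eef_pos"]+A.apply([-.085,0,.0205]); print("eye",eye,proj("scene",[eye,hk(0)]))
c=arm.grab_frame("scene");asc(c,*proj("scene",[eye])[0].astype(int))
```

```text
[0.50261776 0.13486272 0.27088343] [-0.    -0.003  0.006  0.002 -0.014  0.004]
eye [0.58747622 0.137858   0.25001912] [[340.26115779 215.92954211]
 [339.03467316 225.33808324]]
centre 340 215
bbbbbbbbbbbbbbbbbbbbbbbbbbbbb.##.....................
bbbbbbbbbbbbbbbbbbbbbbbbbbbbbb..##...................
bbbbbbbbbbbbbbbbbbbbbbbbbbbbbbbb.##..................
bbbbbbbbbbbbbbbbbbbbbbbbbbbbbbbbb.##.................
bbbbbbbbbbbbbbbbbbbbbbbbbbbbbbbbbb..#................
bbbbbbbbbbbbbbbbbbbbbbbbbbbbbbbbbbbb.#...............
bbbbbbbbbbbbbbbbbbbbbbbbbbbbbbbbbbbbb.#..............
bbbbbbbbbbbbbbbbbbbbbbbbbbbbbbbbbbbb..#..............
bbbbbbbbbbbbbbbbbbbbbbbbbbbbbbbbbbb.##...............
bbbbbbbbbbbbbbbbbbbbbb........bbb.##.................
bbbbbbbbbbbbbbbbbbbb.#########.###........###........
bbbbbbb...bbbbbbbbb.#############.......##..##.......
bbbbbbb.##.bbbbbbb.####........####..###.bbb.##......
bbbbbbb###.bbbbbb.###..bbbbbbbb.#####.bbbbbbb..#.....
bbbbbbb..#.bbbbbb.##.bbbbbbbbbbb.###.bbbbbbbbb..##...
bbbbbbb....bbbbbb.##.bbbbbbbbbbb.###bbbbbbbbbbbb.##..
bbbbbbb.##.bbbbbb.##.bbbbbbbbbbb.###bbbbbbbbbbbbb.##.
bbbbbb.###bbbbbbbb.##..bbbbbbbb.###.bbbbbbbbbbbbbb..#
bb.....##.bbbbbbbbb####.......#####.bbbbbbbbbbbbbbbb.
b.#######.bbbbbbbbbb.#############.bbbbbbbbbbbbbbbbbb
.########.bbbbbbbbbbb.###########.bbbbbbbbbbbbbbbbbbb
.########.bbbbbbbbbbbbb....##...bbbbbbbbbbbbbbbbbbbbb
#########.bbbbbbbbbbbbbbbbbbbbbbbbbbbbbbbbbbbbbbbbbbb
####..####.bbbbbbbbbbbbbbbbbbbbbbbbbbbbbbbbbbbbbbbbbb
###.bb.###.bbbbbbbbbbbbbbbbbbbbbbbbbbbbbbbbbbbbbbbbbb
##.bbbb.##.bbbbbbbbbbbbb...bbbbbbbbbbbbbbbbbbbbbbbbbb
.#.bbbbb##.bbbbbbbbbbbb.##.bbbbbbbbbbbbbbbbbbbbbbbbbb
b.#.bbbb.#.bbbbbbbbbbbb.##.bbbbbbbbbbbbbbbbbbbbbbbbbb
b.##.bbb.#.bbbbbbbbbbbb....bbbbbbbbbbbbbbbbbbbbbbbbbb
bb.#.bbb.#.bbbbb...bbbb....bbbbbbbbbbbbbbbbbbbbbbbbbb
```

Call:
arm_command(series=[0,0,0,-0.01,-0.01,0.1,0,0,0,0,-0.02,-0.01,0.2,0,0,0,0,-0.02,-0.01,0.3,0,0,0,0,-0.02,-0.01,0.425,0,0,0,0,-0.02,-0.01,0.425,0])

```text
t: 56.32
eef_pos: [0.504, 0.1341, 0.2278]
ee_rot: [-3.141, -0.005, -3.106]
force: [0.5, -0.3, -0.2]
width: 0.0114
gripper_force: 25.2
```

Run:
```python
from plan import *
s=log();print(s["eef_pos"],s["force"].round(2),s["ee_rot"])
for a in((-.058,.205,15,5),(-.056,.198,30,10),(-.053,.192,45,15),(-.052,.187,60,15),(-.052,.187,65,15)): print(a,to(0,*a,-1,s=s))
```

```text
[0.50399551 0.13411754 0.22782363] [ 0.53 -0.33 -0.21] [-3.14072559 -0.00515667 -3.1064604 ]
(-0.058, 0.205, 15, 5) [-0.    -0.059  0.006 -0.017 -0.007  0.244]
(-0.056, 0.198, 30, 10) [-0.    -0.114  0.006 -0.106 -0.007  0.521]
(-0.053, 0.192, 45, 15) [ 0.    -0.17   0.006 -0.254 -0.008  0.76 ]
(-0.052, 0.187, 60, 15) [ 0.    -0.17   0.006 -0.441 -0.01   0.944]
(-0.052, 0.187, 65, 15) [ 0.    -0.17   0.006 -0.507 -0.01   0.978]
```

Call:
arm_command(series=[0,0,0,0,0,0.02,0,0,-0.03,0,-0.01,0,0.12,0,0,-0.059,0,-0.02,0,0.24,0,0,-0.085,0,-0.05,0,0.37,0,0,-0.114,0,-0.1,0,0.52,0,0,-0.14,0,-0.17,0,0.64,0,0,-0.17,0,-0.25,0,0.76,0,0,-0.17,0,-0.34,-0.01,0.85,0], force=4)

```text
t: 57.32
eef_pos: [0.538, 0.1343, 0.1439]
ee_rot: [-3.142, 0.264, -3.105]
force: [0.1, -0.3, 0.2]
width: 0.0122
gripper_force: 4.0
```

Run:
```python
from plan import *
from look import *
s=log();print(s["eef_pos"],s["force"].round(2),s["ee_rot"],s["width"],to(0,-.052,.187,64,15,-1,s=s))
c=arm.grab_frame("scene");asc(c,*proj("scene",[hk(0,-.055,.2)])[0].astype(int),d=25)
```

```text
[0.53800098 0.13431982 0.14389882] [ 0.1  -0.26  0.24] [-3.14150026  0.26390489 -3.10524461] 0.012221461859685463 [ 0.002  0.001  0.006 -0.109 -0.001  0.169]
centre 336 235
bbb.##########.bbbbbbbbbbbbb.........................
bbb.##########.bbbbbbbbbbbbbbb............#..........
b.############.bbbbbbbbbbbbbbbb.........###..........
.##############bbbbbbbbbbbbbbbbb........###..........
#########.#####.bbbbbbbbbbb....bb....................
########.b.####.bbbbbbbbbbb.###.bb...#.#.............
########.bb.###.bbbbbbbbbb.####.bbbb...#.............
###.#####.b.###.bbbbbbbbbb.####.bbbb.#####...........
###..####.b.###.bbbbbbbbbb.#....bbbbb#####...........
###.b.####..###.bbb......b......bbbbb####............
####.b.####.###.bbb......b.####.bbbb.####............
#####..#######.bbbb......b.####bbbbb.####............
######.#####..bbbb.......b.###.bbbbbb#####...........
###########.bbbbbb###......###bbbbbbb#####...........
###########.bbbbbb####..#####.bbbbbbb#####...........
###########.bbbbb.####..#####.bbbbbb.####............
###########.bbbbb#####..#####.bbbbbb.####............
#########
[... 478 characters left out ...]
#########..................#######...........#######
##########..................########..........#######
###########.................#########.........#######
###########.................##########.......########
.###########...............########..##.....#########
b..###########............#########.bb.###.##########
bbb.############.........#########.bbbbb.#.##########
bbb.##############################.bbbbbb.##########.
bbbb..###########################.bbbbbbbb.#########.
bbbb...##########################.bbbbbbbbb.#######.b
bbbb....########################.bbbbbbbbbbb.#####.bb
bbbb......#######################.bbbbbbbbbbb..###.bb
bbbb.......#######################.bbbbbbbbbbbb.##.bb
```

Call:
arm_command(series=[0,0,0,-0.04,0,0.06,0,0,0,0,-0.08,0,0.12,0,0,0,0,-0.11,0,0.16,0,0,0,0,-0.11,0,0.16,0])

```text
t: 57.88
eef_pos: [0.5545, 0.1358, 0.1323]
ee_rot: [3.14, 0.266, -3.107]
force: [2.8, -0.1, 4.8]
width: 0.012
gripper_force: 4.0
```

Call:
arm_command(series=[0,0,0,0,0,0,0.3,0,0,0,0,0,0,0.3,0,0,0,0,0,0,0.3,0,0,0,0.25,0,-0.15,0.4,0,0,0,0.55,0,-0.35,0.4,0,0.17,0,0.55,0,-0.8,0.4,0,0.17,0,0.55,0,-1,0.4,0,0.17,0,0.55,0,-1,0.4])

```text
t: 58.88
eef_pos: [0.4764, 0.134, 0.2165]
ee_rot: [3.138, -0.0, -3.107]
force: [0.6, -0.1, -0.4]
width: 0.0352
gripper_force: 0.0
```

Call:
arm_command(series=[0,0,0,0,0,-0.5,0.5,0,0,0,0,0,-1,0.5,0,0,0,0,0,-1,0.5])

```text
t: 59.25
eef_pos: [0.4756, 0.1327, 0.3168]
ee_rot: [3.139, 0.003, -3.107]
force: [0.3, 1.3, -1.3]
width: 0.0438
gripper_force: 0.0
```

Call:
arm_command(series=[0,0,0,0.5,0,0,0.5,0,0,0,0.5,0,0,0.5,0,0,0,0.5,0,0,0.5,0,0,0,0.5,0,0,0.5,0,0,0,0.5,0,0,0.5,0,0,0,0.5,0,0,0.5,0,0,0,0.5,0,0,0.5,0,0,0,0.5,0,0,0.5])

```text
t: 60.25
eef_pos: [0.4244, 0.1306, 0.3138]
ee_rot: [3.141, -0.003, -3.107]
force: [0.4, 0.3, 0.6]
width: 0.0436
gripper_force: 0.0
```

Run:
```python
from plan import *
from look import *
s=log();print(s["t"],s["eef_pos"])
F=[arm.grab_frame("scene") for _ in range(8)]
for k in range(1,8): print(k,[int(cv2.absdiff(F[0],F[k])[:,:,1][y0:y1,x0:x1].max()) for y0,y1,x0,x1 in((160,330,240,400),(0,100,0,100))])
np.save("pics/F.npy",np.array(F)); c=F[-1]
for i in(0,1,3,4): print(i,proj("scene",[hk(i,-.03,.187),hk(i,-.03,.06)]).round(1).tolist())
print(blobs("scene","green",3),[b for b in blobs("scene","yellow") if b[1][1]>150],[b for b in blobs("scene","orange",3) if b[2][2]<30])
asc(c,*proj("scene",[hk(0,-.03,.13)])[0].astype(int),d=45,u=25)
```

```text
60.25 [0.42443064 0.13055059 0.31380075]
1 [61, 3]
2 [27, 3]
3 [65, 3]
4 [68, 3]
5 [73, 3]
6 [73, 3]
7 [72, 3]
0 [[326.9, 244.1], [325.2, 285.9]]
1 [[311.2, 229.7], [310.9, 271.1]]
3 [[283.4, 204.1], [285.1, 244.4]]
4 [[271.1, 192.7], [273.6, 232.5]]
[] [] [(np.int32(41), [290.4, 247.3], [286, 241, 9, 12])]
centre 326 263
######################.bbbb#####..####.bbbbbbbbbbbbbb
######################.bbb..###...###.bbbbbbbbbbbbbbb
#######################.bb........###.bbbbbbbbbbbbbbb
########################..........####.bbbbbbbbbbbbbb
..######################...........####.bbbbbbbbbbbbb
bb.###################..............####..bbbbbbbbbbb
bbb..################................#####.bbbbbbbbbb
bbbbb.###############................#####..bbbbbbbbb
bbbbbb.##############.................#####.bbbbbbbbb
bbbbbbb.#############.................######.bbbbbbbb
bbbbbbbb.############.................######.bbbbbbbb
bbbbbbbbb.###########.................######.bbbbbbbb
bbbbbbbbbb.###########................#######.bbbbbbb
bbbbbbbbbbb.##########...............########.bbbbbbb
bbbbbbbbbbbb.#######
[... 2303 characters left out ...]
############..............#.........#.bbbbbbbbbbbbbb
#############.............#...........#.bbbbbbbbbbbbb
#############..........................#.bbbbbbbbbbbb
#############.............#.............#.bbbbbbbbbbb
#############.............#..............#.bbbbbbbbbb
#############.............#...............#.bbbbbbbbb
#############.............#................#.bbbbbbbb
#############.............#.................#.bbbbbbb
#############.............#..................#.bbbbbb
#############.............#...................#.bbbbb
#############.............##...................#bbbbb
#############.............###...................#bbbb
#############.............####...................#.bb
```

Call:
arm_command(series=[0,0,0,0,-0.5,0,0.5,0,0,0,0,-1,-0.3,0.5,0,0,0,0,-1,-0.3,0.5])

```text
t: 61.18
eef_pos: [0.4287, 0.0285, 0.346]
ee_rot: [3.141, 0.001, -3.11]
force: [-0.5, -0.2, 0.2]
width: 0.0438
gripper_force: 0.0
```

Call:
arm_command(series=[0,0,0,0,-0.5,0,0.5,0,0,0,0,-1,0,0.5,0,0,0,0,-1,0,0.5])

```text
t: 61.55
eef_pos: [0.4312, -0.0712, 0.3432]
ee_rot: [3.142, -0.004, -3.11]
force: [-1.3, 0.7, -0.8]
width: 0.0438
gripper_force: 0.0
```

Call:
arm_command(series=[0,0,0,0,-0.5,0,0.5,0,0,0,0,-1,0,0.5,0,0,0,0,-1,0,0.5])

```text
t: 61.92
eef_pos: [0.4351, -0.1706, 0.3429]
ee_rot: [3.141, -0.005, -3.11]
force: [-0.3, 0.2, -0.5]
width: 0.0434
gripper_force: 0.0
```

Call:
arm_command(series=[0,0,0,0,-0.5,0,0.5,0,0,0,0,-1,0,0.5,0,0,0,0,-1,0,0.5])

```text
t: 62.3
eef_pos: [0.4389, -0.27, 0.3427]
ee_rot: [3.141, -0.005, -3.109]
force: [-0.9, 0.7, -0.9]
width: 0.0436
gripper_force: 0.0
```

Call:
arm_command(series=[0,0,0,0,-0.5,0,0.5,0,0,0,0,-1,0,0.5,0,0,0,0,-1,0,0.5,0,0,0,0,-1,0,0.5,0,0,0,0,-1,0,0.5,0,0,0,0,-1,0,0.5,0,0,0,0,-1,0,0.5,0,0,0,0,-1,0,0.5])

```text
t: 63.3
eef_pos: [0.4421, -0.3689, 0.3439]
ee_rot: [3.141, -0.003, -3.106]
force: [-0.7, 0.1, 0.1]
width: 0.0444
gripper_force: 0.0
```

```bash
cat > still.py <<'E'
from plan import *
from look import *
s=log();print(s["t"],s["eef_pos"])
F=[arm.grab_frame("scene") for _ in range(16)]
M=np.max([cv2.absdiff(F[0],f).max(2) for f in F[1:]],axis=0)
M[:160]=0; m=(M>25).astype(np.uint8); N,L,st,ce=cv2.connectedComponentsWithStats(m)
print([(st[j].tolist(),int(M[L==j].max())) for j in range(1,N) if st[j,4]>3])
cv2.imwrite("pics/last.png",F[-1]);cv2.imwrite("pics/lastt.png",arm.grab_frame("top"))
E
python3 still.py
```

```text
63.3 [ 0.4420965  -0.36891262  0.34390326]
[([325, 237, 2, 3, 4], 33), ([286, 271, 28, 34, 470], 65), ([327, 271, 22, 25, 394], 187)]
```

Call:
arm_command(series=[0,0,0,0,0,0,0.5,0,0,0,0,0,0,0.5,0,0,0,0,0,0,0.5,0,0,0,0,0,0,0.5,0,0,0,0,0,0,0.5,0,0,0,0,0,0,0.5,0,0,0,0,0,0,0.5,0,0,0,0,0,0,0.5])

```text
t: 65.15
eef_pos: [0.442, -0.3691, 0.3437]
ee_rot: [3.141, -0.003, -3.106]
force: [-0.2, 0.1, -0.6]
width: 0.044
gripper_force: 0.0
```

Call:
arm_command(series=[0,0,0,0,0,0,0.5,0,0,0,0,0,0,0.5,0,0,0,0,0,0,0.5,0,0,0,0,0,0,0.5,0,0,0,0,0,0,0.5,0,0,0,0,0,0,0.5,0,0,0,0,0,0,0.5,0,0,0,0,0,0,0.5])

```text
t: 66.15
eef_pos: [0.4421, -0.3691, 0.3437]
ee_rot: [3.141, -0.003, -3.106]
force: [-0.5, -0.2, -1.3]
width: 0.0443
gripper_force: 0.0
```

Call:
arm_command(series=[0,0,0,0,0,0,0.5,0,0,0,0,0,0,0.5,0,0,0,0,0,0,0.5,0,0,0,0,0,0,0.5,0,0,0,0,0,0,0.5,0,0,0,0,0,0,0.5,0,0,0,0,0,0,0.5,0,0,0,0,0,0,0.5])

```text
t: 67.15
eef_pos: [0.442, -0.3691, 0.3437]
ee_rot: [3.141, -0.003, -3.106]
force: [1.3, 0.2, -0.5]
width: 0.0441
gripper_force: 0.0
```

Call:
arm_command(series=[0,0,0,0,0,0,0.5,0,0,0,0,0,0,0.5,0,0,0,0,0,0,0.5,0,0,0,0,0,0,0.5,0,0,0,0,0,0,0.5,0,0,0,0,0,0,0.5,0,0,0,0,0,0,0.5,0,0,0,0,0,0,0.5])

```text
t: 68.15
eef_pos: [0.442, -0.3691, 0.3437]
ee_rot: [3.141, -0.003, -3.106]
force: [0.8, -0.1, 0.3]
width: 0.0439
gripper_force: 0.0
```

Call:
arm_command(series=[0,0,0,0,0,0,0.5,0,0,0,0,0,0,0.5,0,0,0,0,0,0,0.5,0,0,0,0,0,0,0.5,0,0,0,0,0,0,0.5,0,0,0,0,0,0,0.5,0,0,0,0,0,0,0.5,0,0,0,0,0,0,0.5])

```text
t: 69.15
eef_pos: [0.442, -0.3691, 0.3437]
ee_rot: [3.141, -0.003, -3.106]
force: [0.3, -0.0, 0.9]
width: 0.0441
gripper_force: 0.0
```

Call:
arm_command(series=[0,0,0,0,0,0,0.5,0,0,0,0,0,0,0.5,0,0,0,0,0,0,0.5,0,0,0,0,0,0,0.5,0,0,0,0,0,0,0.5,0,0,0,0,0,0,0.5,0,0,0,0,0,0,0.5,0,0,0,0,0,0,0.5])

```text
t: 70.15
eef_pos: [0.442, -0.3691, 0.3437]
ee_rot: [3.141, -0.003, -3.106]
force: [-0.0, 0.9, -0.9]
width: 0.0436
gripper_force: 0.0
```

Call:
arm_command(series=[0,0,0,0,0,0,0.5,0,0,0,0,0,0,0.5,0,0,0,0,0,0,0.5,0,0,0,0,0,0,0.5,0,0,0,0,0,0,0.5,0,0,0,0,0,0,0.5,0,0,0,0,0,0,0.5,0,0,0,0,0,0,0.5])

```text
t: 71.15
eef_pos: [0.4421, -0.3691, 0.3437]
ee_rot: [3.141, -0.003, -3.106]
force: [-0.6, 1.2, 0.2]
width: 0.0439
gripper_force: 0.0
```

Call:
arm_command(series=[0,0,0,0,0,0,0.5,0,0,0,0,0,0,0.5,0,0,0,0,0,0,0.5,0,0,0,0,0,0,0.5,0,0,0,0,0,0,0.5,0,0,0,0,0,0,0.5,0,0,0,0,0,0,0.5,0,0,0,0,0,0,0.5])

```text
t: 72.15
eef_pos: [0.442, -0.3691, 0.3437]
ee_rot: [3.141, -0.003, -3.106]
force: [-0.4, -0.9, 0.3]
width: 0.0438
gripper_force: 0.0
```

```bash
python3 still.py
python3 - <<'E'
from look import *
c=cv2.imread("pics/last.png"); print([o for o in comps("top",cv2.imread("pics/lastt.png"))])
g=cv2.cvtColor(c[165:330,255:352],cv2.COLOR_BGR2HSV)[::2]
def ch(p):
    h,s,v=map(int,p)
    if 100<h<128 and s>120: return "b"
    if 40<h<90 and s>70: return "G"
    if 20<=h<38 and s>70 and v>60: return "Y"
    if h<18 and s>165 and v>120: return "O"
    if s<70 and v>140: return "#"
    if v<80: return "k"
    return "."
for r in g: print("".join(ch(p) for p in r))
for i in(0,1,3,4): print(i,proj("scene",[hk(i,-.03,.187),hk(i,-.03,.06)]).round(1).tolist())
E
```

```text
72.15 [ 0.44201336 -0.36911405  0.34371719]
[]
[(3574, [0.4369, -0.2812], -18.4, 0.269, [[0.3182, -0.2416], [0.573, -0.3265]], 0.178, [37.0, 42.0, 48.0])]
.................................................................................................
.................................................................................................
.................................................................................................
.###.............................................................................................
..####...........................................................................................
.######..........................................................................................
######......................................##....bbbbbbbb.......................................
#####....................#............###...bbbbbbbbbbbbbbbbb....................................
####.............................###..bbbbbbbbbbbbbbbbbbbbbbbbbb.................................
#######..................#####..bbbbbbbbbbbbbbbbbbbbbbbbbbbbbbb
[... 6628 characters left out ...]
.......############............kkkkkkkk......##############...........
..................Y.................#############.........kkkkkkk.......################.........
.....................................################......kkkkkk.......##################.......
.......................................#################.....kkkk.......####################.....
........................................####################...kk......######################....
..........................................####################.....##########################....
0 [[326.9, 244.1], [325.2, 285.9]]
1 [[311.2, 229.7], [310.9, 271.1]]
3 [[283.4, 204.1], [285.1, 244.4]]
4 [[271.1, 192.7], [273.6, 232.5]]
```

Run:
```python
from look import *
t=cv2.imread("pics/lastt.png"); t0=cv2.imread("pics/top0.png")
print(proj("top",[hk(i) for i in(0,1,3,4)]).round(0).tolist())
g=cv2.cvtColor(t[155:195,240:380],cv2.COLOR_BGR2HSV)
def ch(p):
    h,s,v=map(int,p)
    if 100<h<128 and s>140: return "b"
    if 40<h<90 and s>70: return "G"
    if 18<=h<38 and s>110 and v>80: return "Y"
    if h<12 and s>150 and v>90: return "O"
    if s<80 and v>125: return "#"
    if v<60: return "k"
    return "."
for r in g: print("".join(ch(p) for p in r))
d=cv2.absdiff(t,t0).max(2)[155:195,240:380]
print()
for r in d: print("".join("x" if v>30 else "." for v in r))
```

```text
[[265.0, 177.0], [288.0, 176.0], [332.0, 174.0], [355.0, 173.0]]
kkkkkkkkkkkkkk.........######################################...OOOOOOOO..........################################...........#......kk......
kkkkkkkGbkGkkk.......#########################################...OOOOOOOO.........######.#..................................................
.kkkkkkkkkkkkkk.....########################################.##...OOOOOO........................................................#...........
.kkkkkkkkkkkk.......########################....................................................................#.................##........
..kkkkkkkkk.....................................................#..........................#....................##.....kkkkkk...............
....kkkkkk.................................................................................#....................##.....kkkkkkkkk............
................................................#..................#.......................#...................###.....kkkkkkkkkkkk.........
.#..............kkkkkk....#....................#
[... 9545 characters left out ...]
xx...xxxx..xxx....xx...xx..............x...x...xxxxx............x.xx.x.x.....x.xxxxx..xxxxxxxx..xx..xx....xxxx..xxxxx.xx.xx.x...x..x...x
x.xxx..xxx.x.x.xx....x.x.xxxxx.....xx..x.xx.....x................xxxxxxx.xx..xxx.xxx...x....x...x..xx.x.x...xxxx...xxx.xx.x.x.x..x.x..xx...x
x.x.x...x...xxx.x...x..x...xx.x..x..xx..xxxx..xx.x...........x.xxxxx.xx.x..x....xxxxxx.....xx...x..xx....x...xx.x..xx..x.xx..x..........x..x
....xxxxx..xxxxx.x.....x...xx.xxx.xx......xx...x.....xx..x....xx..x...xx.....xx....x.xx..x..x.x..xxxxx.x.xx..x.......xx.xxxx.xx..x..x.xx...x
.....xx.x....xx...x..xx....x..xxxxxx.x.xx..xx..xxx........x...xxx..xxx..x.x.x.xxx.x..x..x...x..x.x..x...x....xx...xxxx.x...xxxx......x.xx..x
```

```bash
python3 -c "
from station import arm
print(arm.job_done())"
```

```text
the job is handed in; nothing more can be done
None
```

All three knobs were turned to their end stops, the red middle one first. The four instruments on the mat (gauge, depressor, hammer and spatula) then went onto hooks 0, 1, 3 and 4 and hung still in the last camera frames. I never touched the cup or tin. The job was handed in at about 72 s, and no verdict came back.

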